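Sort the retouching tray and hold its sprung bar at the third click

TASK

Sort the two pigment jars and the copper pressing weight that stand nearest the front edge of the table, to the right of the tray (not the stores farther back), into the two-bin tray, standing upright on the bin floor: jars in the bin that already has a jar in it, the weight in the bin that already has a weight. Only then grip the tray's black knob, turn it clockwise (seen from above) by three clicks from where it rests, so that the steel retaining bar lies straight across both bins, and finish still gripping it there: it is sprung and flies back when let go. Leave the loupe, eraser, glass dish and small vial where they are.

Things in the scene. Friction and masses are not known exactly. Their poses are not given: they have to be found in the camera images.
- tray: light wooden tray, fixed, 172 (its x) x 312 (its y) mm, origin: centre of its underside, z up. Floor 4 mm thick; outer walls 6 mm thick, 32 mm high. A solid raised middle, 64 mm wide in y and 54 mm high, runs along x and parts two bins. On it an aluminium plate (62 mm diameter, top at 58 mm) with six stop marks 25 degrees apart, that of the third click longer; over it the knob
- bin_left (a point): centre of the inner floor of the bin on the tray's +y side, 91.5 mm from the tray's centre, 4 mm above the table; the bin is 160 (tray x) x 118 (tray y) mm inside
- bin_right (a point): the same for the bin on the tray's -y side
- knob (a joint): turn of the knob, rad, 0 at rest, growing clockwise seen from above, limit 2.18. Clicks (dips of the turning torque) every 0.436 (25 degrees): 0.436, 0.873, 1.309 (third), 1.745, 2.18. A return spring (0.05 Nm at rest, 0.076 at the third click) with a click ripple of +-0.04 Nm turns it back to 0 whenever let go; at most about 0.13 Nm turns it
- knob_grip (a point): point on the knob's upright axis (the tray's centre), 94 mm above the table, at the height to grip; turns with the knob. The black grip is an upright plate 44 mm long (point x), 14 mm thick (point y; pinch it across this), 73 to 103 mm above the table, over a skirt of 38 mm diameter at 68 to 74 mm. At rest point x points 15 degrees clockwise of tray x; at the third click along tray -y
- bar_end (a point): end of the steel retaining bar, 95 mm from the knob axis along the point x of knob_grip. The bar turns with the knob: 14 mm wide, 204 mm long, centred on the axis, parallel to the grip, 64 to 68 mm above the table; it passes above jars that stand on the bin floor (tops at 59 mm)
- jar_1: pigment jar with black screw cap, round, 42 mm diameter, 55 mm tall (body 45 mm, cap 10 mm high and 40 mm across), 0.09 kg; origin: centre of its underside, z up; on the table at the start
- jar_2: pigment jar with black screw cap, round, 42 mm diameter, 55 mm tall (body 45 mm, cap 10 mm high and 40 mm across), 0.09 kg; origin: centre of its underside, z up; on the table at the start
- weight: copper-brown pressing weight, plain round cylinder, 41 mm diameter, 32 mm tall, 0.36 kg; origin: centre of its underside, z up; on the table at the start
- ref_jar: the jar that stands in one bin from the start, 49 mm from the bin's centre toward the tray's +x end: pigment jar with black screw cap, round, 42 mm diameter, 55 mm tall (body 45 mm, cap 10 mm high and 40 mm across), 0.09 kg; origin: centre of its underside, z up
- ref_weight: the weight that stands in the other bin from the start, placed likewise: copper-brown pressing weight, plain round cylinder, 41 mm diameter, 32 mm tall, 0.36 kg; origin: centre of its underside, z up
- loupe: bystander: black eye loupe standing on its rim, 37 mm diameter, 38 mm tall; origin under its centre
- eraser: bystander: eraser in its sleeve, 21 x 46 x 13 mm; origin under its centre
- petri_dish: bystander: low glass dish, 54 mm diameter, 13 mm tall; origin under its centre
- vial: bystander: small glass vial with cap, 23 mm diameter, 51 mm tall; origin under its centre

How it is judged:
By the outcome, as a careful person would: the job done as asked, in the order asked, and still so for the second after the job is handed in, while the arm keeps its last pose, push and grip.
It also fails if it takes over 72 s, if anything falls off the work surface, if the arm or the gripper's body presses on something with over 40 N, if the wrist force passes 120 N, or if a joint passes its speed limit or range.

ROBOT

A 6-joint arm with a two-finger parallel gripper is mounted at the origin on a cart in front of the work surface, level with it; the furniture and walls round the work are solid. World frame = base frame: x ahead of the robot, y to its left, z up, the work surface at z = 0. Lengths are in mm, angles in rad, forces in N, time in s.
With the tool pointing down it reaches from about 275 to 750 mm from the base axis. Payload 10.2 kg.
Tool frame: the origin (TCP) lies between the finger pads; the fingertips stand 11 mm ahead of it and the grasp point (between the pads) lies 8 mm behind it (ctrl.nose_length is the distance from the TCP to the fingertips, in mm); x points along the fingers, y is the direction in which the jaws open and shut, and the axes are right-handed (so a half turn about x gives the same grasp; the last joint's range is limited). The gripper opens to 85 mm and grips with 20 to 120 N. Pads are 22 mm wide; open, the fingers measure 114 mm over their backs; the gripper's body (76 mm by 85 mm) begins 54 mm behind the grasp point. The pads swing forward as they close: fully open they stand 13 mm farther back than shut.
Start: joints at [-1.517, 0.313, 1.498, -0, 1.331, -0.223], TCP at [143.458, -505.026, 242.294] pointing down, gripper open.
Joint ranges: [-2.94, 2.94], [-0.97, 2.17], [0.19, 2.56], [-1.23, 4.37], [0.02, 3.11], [-2.88, 2.88]. Speed limits (rad/s): [2.39, 2.39, 3.01, 3.14, 3.14, 3.14].

INTERFACE

Orientations are given as a unit quaternion [w, x, y, z].
In Python, from rig import ctrl, capture, ticket gives the robot as it stands.
- The arm moves only by the tool step_arm, never from a script. Its argument "commands" is a list of rows, each a list of 2 entries, a list of its own where there are three numbers: the shift along the world's x, y, z normalised to -1 to 1, where 1 is 0.04 m, then the turn about the world's z normalised to -1 to 1, where 1 is 180 degrees. A call has 1 to 5 rows; each row shifts and turns the commanded pose from where the row before left it; what a row does not reach is not made up. A row lasts 1/10 s, in which the tool goes at most 50 mm and 8.59 degrees, less where a joint would pass 70% of its speed; a pose out of reach is approached as far as the arm can. A call with a number of a shift or a turn outside -1 to 1 is refused whole. A call with a gripper value outside its range is refused whole. "gripper" is the closure, from -1 (fully open) to 1 (shut), so that 0 is half open, set as the call begins (left out, the last holds). The fingers move at their own pace and stop on an object; "force" is the grip in N (left out, the last holds). Time passes only in rows, so rows that do not move let the fingers close. It gives the time, the measured TCP pose, the force and the opening at its end, in the units of the state.
- ctrl.sense(): the state, without advancing time (a new reading comes with each control period).
- capture(name): name is "side" or "top"; returns a dict with "image" (384x512x3 uint8, blue, green, red), "fov_y" (degrees; the focal length in pixels is half the picture's height over the tangent of half this angle, whatever the lens; pixels are square), "cx", "cy" (the principal point, pixels), "origin" and "orientation" of the camera in the world. Camera axes: x right, y down, z forward; pixel columns grow to the right and rows downward; lengths in mm; the calibration is good to about 2 mm. A picture is of the moment at which its call begins. There is no depth.
- ticket.finish_job(): hands the job in, once; it reports no verdict.
The state is a dict: "time_s": time; "joints": joint angles; "dq": joint speeds; "tau": joint torques, N m; "eef_pos": TCP position; "ee_rot": TCP orientation; "force": force on the tool from outside, world axes, zero at the start; "wrist_torque": the same for the moment, N m; "grip_width": opening from 0.0 (shut) to 1.0 (fully open).
Only numpy, scipy, OpenCV 4.12 (cv2) and the standard library are available. Lean on these libraries where they do the work, as an engineer would, in place of code of your own. Each camera call takes 0.05 s, during which the arm holds its last target.

## Working session

There is one attempt and no reset: what is moved stays moved. The work goes in short steps, Python scripts to look and compute and a tool call to move; the robot and the scene stay as the last step left them, time stands still between calls to the robot, and variables do not carry over. Pictures are saved under pics/ and viewed, and the job is handed in when it is done.

Besides the shell and the picture viewer there is one more tool, called as name([rows], argument=value, ...), one row to a line, values as JSON. step_arm: Moves the arm, as the interface text tells. Its arguments: {"type":"object","properties":{"commands":{"type":"array","items":{"type":"array"}},"gripper":{"type":"number"},"force":{"type":"number"}},"required":["commands"]}

```bash
ls; mkdir -p pics
python3 - <<'E'
from rig import ctrl, capture, ticket
import cv2
print(ctrl.sense())
for n in ("side","top"):
    c=capture(n); cv2.imwrite(f"pics/{n}0.png",c["image"])
    print({k:v for k,v in c.items() if k!="image"})
print(ctrl.nose_length)
E
```

```text
pics
{'time_s': 0.0, 'joints': array([-1.51739706e+00,  3.13452271e-01,  1.49842363e+00, -1.65260719e-05,
        1.33098381e+00, -2.23369099e-01]), 'dq': array([ 0.000581  ,  0.00134569,  0.00075283, -0.00042559, -0.00115301,
        0.00070778]), 'tau': array([-9.55948090e-04, -4.12265110e+01, -2.59742010e+01, -2.56914582e-04,
        4.21508492e-03, -9.56145840e-06]), 'eef_pos': array([ 143.4425951 , -504.77961685,  241.73896542]), 'ee_rot': array([ 0.0970949 ,  0.70037901,  0.09798857, -0.70031426]), 'force': array([ 0.65530289, -0.10691979, -0.49793433]), 'wrist_torque': array([ 0.02125218,  0.03082686, -0.01830749]), 'grip_width': 1.0001321855546288}
{'fov_y': 52.2647409772249, 'cx': 252.61540982540862, 'cy': 196.40587456400687, 'origin': array([ 217.64790982, -787.56684863,  579.25915098]), 'orientation': array([-0.4609628 ,  0.85717539, -0.19689798,  0.11829974])}
{'fov_y': 46.21001585964653, 'cx': 250.26201975236876, 'cy': 185.9914383259336, 'origin': array([ 498.56326395, -144.37280403, 1178.65752284]), 'orientation': array([-0.03583093,  0.71401014, -0.6991208 ,  0.01165176])}
11.0
```

View pics/side0.png

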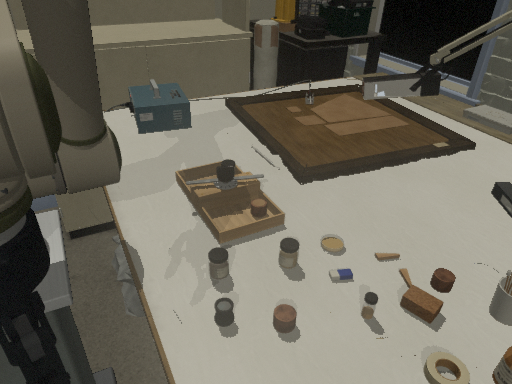

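View pics/top0.png

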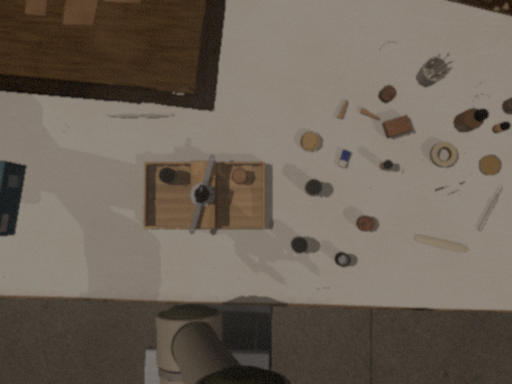

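The side view shows the tray around (228,200), jars at (219,265) and (289,252), the copper weight at (285,318) and the loupe at (224,312). In the top view the tray spans (145–265, 162–230), the jars are at (314,187) and (300,245), and the weight is at (366,223). The reference jar is in the left bin and the reference weight in the right bin. Next I'll zoom in on both views.

```bash
cat > h.py <<'E'
import numpy as np, cv2
from scipy.spatial.transform import Rotation as R
from rig import ctrl, capture, ticket
class Cam:
    def __init__(s,c):
        s.im=c["image"]; s.f=s.im.shape[0]/2/np.tan(np.radians(c["fov_y"])/2)
        s.cx,s.cy=c["cx"],c["cy"]; s.o=np.array(c["origin"]); q=c["orientation"]
        s.R=R.from_quat([q[1],q[2],q[3],q[0]]).as_matrix()
    def ray(s,u,v):
        d=s.R@np.array([(u-s.cx)/s.f,(v-s.cy)/s.f,1]); return d/np.linalg.norm(d)
    def plane(s,u,v,z):
        d=s.ray(u,v); return s.o+d*(z-s.o[2])/d[2]
    def proj(s,p):
        q=s.R.T@(np.asarray(p,float)-s.o); return np.array([s.cx+s.f*q[0]/q[2],s.cy+s.f*q[1]/q[2]])
def tri(c1,p1,c2,p2):
    d1,d2=c1.ray(*p1),c2.ray(*p2)
    t=np.linalg.lstsq(np.c_[d1,-d2],c2.o-c1.o,rcond=None)[0]
    a,b=c1.o+t[0]*d1,c2.o+t[1]*d2
    return (a+b)/2,np.linalg.norm(a-b)
def crop(c,x0,y0,x1,y1,k,name):
    im=cv2.resize(c.im[y0:y1,x0:x1],None,fx=k,fy=k,interpolation=cv2.INTER_CUBIC)
    im=cv2.convertScaleAbs(im,alpha=1.5,beta=10)
    for u in range((x0+9)//10*10,x1,10):
        cv2.line(im,((u-x0)*k,0),((u-x0)*k,6 if u%50 else 14),(0,0,255),1)
        if u%20==0: cv2.putText(im,str(u),((u-x0)*k+2,20),0,.35,(0,0,255),1)
    for v in range((y0+9)//10*10,y1,10):
        cv2.line(im,(0,(v-y0)*k),(6,(v-y0)*k),(0,0,255),1)
        if v%20==0: cv2.putText(im,str(v),(8,(v-y0)*k+4),0,.35,(0,0,255),1)
    cv2.imwrite(f"pics/{name}.png",im)
E
python3 - <<'E'
from h import *
t=Cam(capture("top")); s=Cam(capture("side"))
crop(t,135,145,405,275,3 if 0 else 2,"t1"); crop(t,135,150,275,240,5,"t2"); crop(t,280,170,400,270,5,"t3")
crop(s,165,145,295,245,6,"s2"); crop(s,195,230,395,340,4,"s3")
print(t.proj([0,0,0]),t.plane(250,200,0),t.plane(300,200,0))
E
```

```text
[204.79928244 411.175258  ] [ 540.64412315 -103.27971069    0.        ] [ 543.38525653 -233.89401764    0.        ]
```

View pics/t2.png

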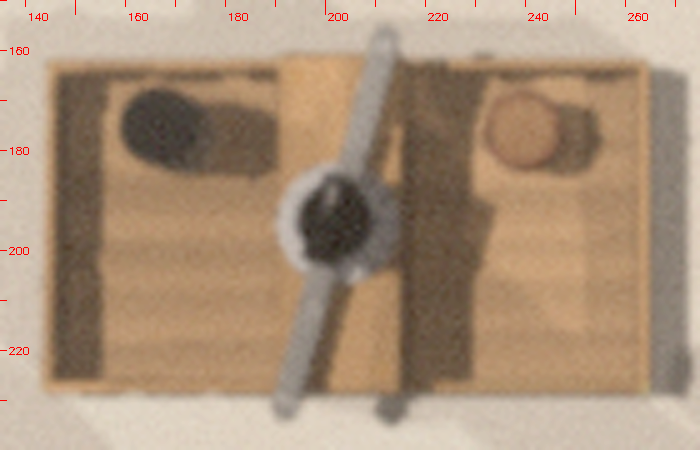

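View pics/t3.png

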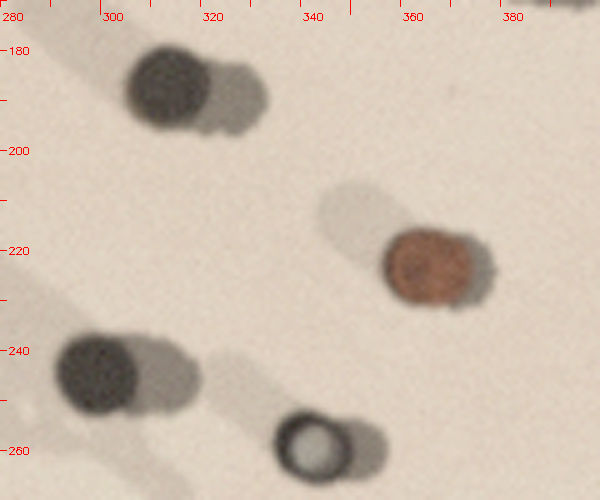

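View pics/s2.png

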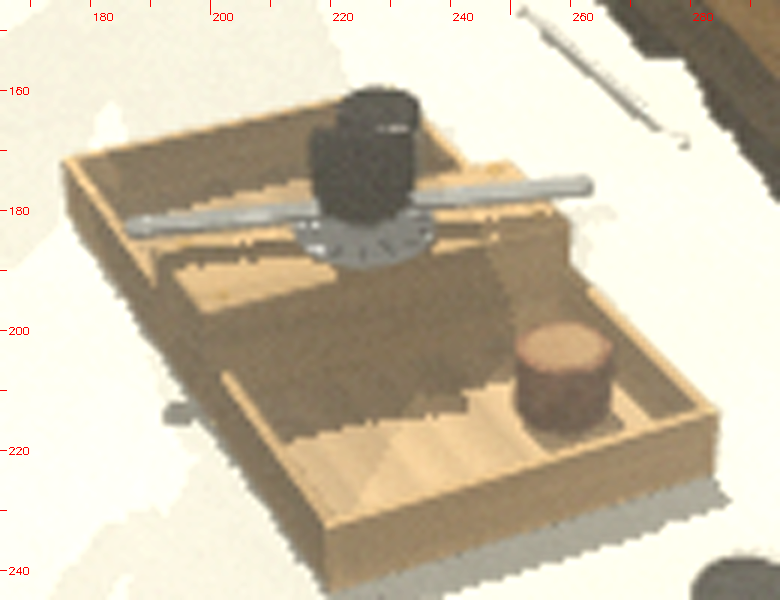

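View pics/s3.png

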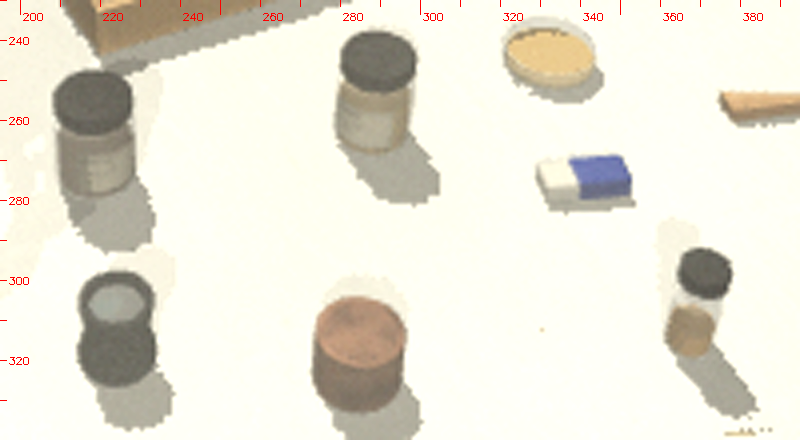

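The zooms are sharp: caps at top (313,187) and (299,245), weight (365,223), and the ref jar and ref weight in the +x half of the left and right bins. Next I'll mask and triangulate.

```bash
cat > m.py <<'E'
from h import *
t=Cam(capture("top")); s=Cam(capture("side"))
def blob(c,roi,kind):
    x0,y0,x1,y1=roi; b=c.im[y0:y1,x0:x1].astype(int); mx=b.max(2); mn=b.min(2)
    if kind=="dark": m=(mx<62)
    else: m=(b[...,2]-b[...,0]>22)&(mx<150)
    m=m.astype(np.uint8); n,l,st,ce=cv2.connectedComponentsWithStats(m)
    i=1+np.argmax(st[1:,4]); 
    k=(l==i).astype(np.uint8); cn=max(cv2.findContours(k,cv2.RETR_EXTERNAL,cv2.CHAIN_APPROX_NONE)[0],key=cv2.contourArea)
    e=cv2.fitEllipse(cn)
    return ce[i]+[x0,y0], st[i]+np.array([x0,y0,0,0,0]), (np.array(e[0])+[x0,y0],e[1],e[2])
E
python3 - <<'E'
from m import *
for n,rt,rs,k in [("jarF",(285,230,310,258),(205,240,232,285),"dark"),("jarB",(300,175,325,200),(278,230,304,272),"dark"),
    ("weight",(352,210,375,235),(265,298,302,336),"red"),("loupe",(333,250,352,270),(212,290,240,330),"dark"),
    ("knob",(190,180,212,210),(215,155,237,185),"dark")]:
    a=blob(t,rt,k); b=blob(s,rs,k)
    print(n,a,b,sep="\n  "); p,e=tri(t,a[2][0],s,b[2][0]); print("   tri",p.round(1),round(e,1), t.plane(*a[2][0],55 if k=="dark" else 32).round(1))
E
```

```text
jarF
  (array([299.20786517, 244.5       ]), array([292, 238,  15,  14, 178]), (array([299.20027924, 244.50255966]), (13.562166213989258, 14.848847389221191), 111.86659240722656))
  (array([220.75862069, 260.13793103]), array([213, 256,  15,   7,  29]), (array([220.18084049, 259.10680008]), (4.9970383644104, 12.848284721374512), 74.71019744873047))
   tri [ 432.3 -231.5   38.4] 4.5 [ 431.2 -229.4   55. ]Traceback (most recent call last):
  File "<stdin>", line 5, in <module>
  File "m.py", line 10, in blob
    e=cv2.fitEllipse(cn)
cv2.error: OpenCV(4.12.0) /io/opencv/modules/imgproc/src/shapedescr.cpp:361: error: (-201:Incorrect size of input array) There should be at least 5 points to fit the ellipse in function 'fitEllipseNoDirect'
```

Run:
```python
from m import *
print(s.im[240:272:2,288]); print(s.im[296:334:3,284]); print(s.im[250:280:2,218]); print(t.im[187,300:326].tolist()); print(t.im[223,354:376].tolist())
```

```text
[[ 63  70  72]
 [ 62  71  72]
 [ 63  71  73]
 [ 59  67  70]
 [ 60  67  68]
 [ 54  61  65]
 [ 55  62  67]
 [ 82  99 108]
 [ 77  96 105]
 [ 91 105 110]
 [ 99 114 120]
 [ 98 113 117]
 [ 93 109 113]
 [ 94 108 114]
 [ 82  97 104]
 [ 97 108 110]]
[[156 171 174]
 [143 157 160]
 [142 157 159]
 [ 77  94 118]
 [ 72  90 113]
 [ 75  90 111]
 [ 79  99 122]
 [ 74  92 115]
 [ 74  94 116]
 [ 64  76  87]
 [ 66  76  87]
 [ 60  68  77]
 [ 64  74  81]]
[[ 51  59  62]
 [ 58  65  66]
 [ 57  64  68]
 [ 60  64  68]
 [ 58  65  69]
 [ 55  63  64]
 [ 52  59  61]
 [ 83  97 100]
 [ 73  84  89]
 [ 76  86  93]
 [ 82  94  98]
 [ 93 107 111]
 [ 91 106 110]
 [ 94 108 111]
 [ 72  83  87]]
[[108, 121, 130], [111, 120, 130], [108, 120, 128], [104, 116, 126], [91, 101, 111], [64, 77, 84], [47, 53, 64], [41, 44, 52], [36, 39, 44], [38, 44, 48], [42, 48, 48], [35, 40, 47], [42, 47, 51], [39, 44, 50], [37, 43, 49], [40, 45, 48], [37, 44, 47], [37, 45, 47], [37, 37, 45], [38, 43, 46], [44, 46, 51], [53, 57, 60], [64, 69, 76], [72, 80, 86], [70, 77, 84], [71, 78, 85]]
[[111, 120, 130], [98, 108, 119], [68, 79, 89], [43, 49, 65], [41, 51, 73], [45, 58, 84], [43, 54, 78], [41, 51, 73], [39, 47, 72], [39, 48, 74], [41, 49, 75], [47, 56, 81], [51, 62, 88], [51, 65, 90], [47, 61, 87], [46, 60, 85], [45, 59, 87], [43, 56, 84], [47, 60, 86], [48, 61, 82], [61, 71, 86], [69, 78, 86]]
```

```bash
cat > m.py <<'E'
from h import *
t=Cam(capture("top")); s=Cam(capture("side"))
def blob(c,roi,f):
    x0,y0,x1,y1=roi; b=c.im[y0:y1,x0:x1].astype(int)
    m=f(b).astype(np.uint8); n,l,st,ce=cv2.connectedComponentsWithStats(m)
    i=1+np.argmax(st[1:,4]); return ce[i]+[x0,y0], (st[i]+np.array([x0,y0,0,0,0])).tolist()
dk=lambda T:(lambda b:b.max(2)<T)
rd=lambda T,B=200:(lambda b:(b[...,2]-b[...,0]>T)&(b.max(2)<B))
E
python3 - <<'E'
from m import *
for n,rt,rs,ft,fs,z in [("jarF",(285,230,310,258),(205,240,232,270),dk(62),dk(77),51),("jarB",(300,175,325,200),(278,230,304,255),dk(62),dk(77),51),
    ("weight",(352,210,376,235),(265,298,304,336),rd(19),rd(28),32),("loupe",(333,250,352,270),(212,290,240,330),dk(68),dk(85),19),
    ("knob",(190,180,212,210),(215,155,237,185),dk(68),dk(77),90),("refW",(226,165,248,190),(245,195,272,222),rd(20),rd(28),32),("refJ",(155,160,180,188),None,dk(62),None,55+4)]:
    a=blob(t,rt,ft); print(n,a[0].round(1),a[1])
    if rs:
        b=blob(s,rs,fs); p,e=tri(t,a[0],s,b[0]); print("   ",b[0].round(1),b[1]," tri",p.round(1),round(e,1),"side@z",s.plane(*b[0],z)[:2].round(1))
    print("   top@z",t.plane(*a[0],z)[:2].round(1))
# tray corners
tc=[(145,162.5),(265,162),(264.5,228.5),(144.5,229)]
P=np.array([t.plane(*q,32)[:2] for q in tc]); print(P.round(1),P.mean(0))
sc=[(176,172),(220,233),(284,213.5)]
for q in sc: print(s.plane(*q,32)[:2].round(1))
# bar ends
for q in [(210.5,157),(189.5,232)]: print("bar top",t.plane(*q,66).round(1))
for q in [(188,183),(262,176)]: print("bar side",s.plane(*q,66).round(1))
E
```

```text
jarF [299.2 244.5] [292, 238, 16, 14, 178]
    [218.  255.3] [209, 248, 19, 16, 253]  tri [ 430.8 -229.9   47.9] 0.0 side@z [ 429.5 -233.2]
   top@z [ 431.  -229.7]
jarB [313.5 186.8] [306, 180, 16, 15, 170]
    [289.3 245.1] [281, 238, 18, 15, 220]  tri [ 576.2 -263.9   48.5] 2.1 side@z [ 575.5 -266.8]
   top@z [ 575.1 -263.1]
weight [363.5 222.5] [352, 210, 24, 25, 488]
    [284.5 312.6] [274, 304, 22, 18, 313]  tri [ 489.9 -394.5   22.2] 2.4 side@z [ 486.1 -401.9]
   top@z [ 488.9 -391.8]
loupe [342.6 258.8] [335, 253, 16, 13, 92]
    [223.9 313.8] [215, 298, 19, 29, 353]  tri [ 395.  -343.5   12.8] 0.4 side@z [ 392.9 -348.2]
   top@z [ 395.7 -342.5]
knob [203.5 193.7] [195, 180, 17, 24, 261]
    [225.5 171.2] [216, 160, 19, 24, 350]  tri [549.9   6.8  92.1] 0.8 side@z [551.   10.5]
   top@z [550.3   7. ]
refW [236.5 177. ] [226, 165, 22, 25, 550]
    [258.1 208.1] [245, 195, 27, 27, 501]  tri [602.2 -68.5  11.1] 6.1 side@z [590.8 -96.1]
   top@z [597.7 -68.5]
refJ [168.5 175.6] [160, 168, 19, 16, 225]
   top@z [595.5 100.9]
[[ 630.7  169.2]
 [ 637.6 -140.7]
 [ 468.  -142.8]
 [ 459.6  164. ]] [548.99784921  12.44844363]
[462.7 157.9]
[ 469.4 -146.7]
[ 637.2 -142.3]
bar top [643.6  -4.5  66. ]
bar top [456.   42.4  66. ]
bar side [458.1  33.1  66. ]
bar side [644. -13.  66.]
```

Run:
```python
from m import *
np.set_printoptions(suppress=True)
# weight top by saturation
def show(c,roi,f,z,n):
    a=blob(c,roi,f); print(n,a[0].round(1),a[1],c.plane(*a[0],z)[:2].round(1)); return a[0]
sat=lambda lo:(lambda b:((b[...,2]-b[...,0])/(b.max(2)+1.)>lo)&(b.max(2)<125))
a=show(t,(352,210,376,235),sat(.33),30,"Wtop"); b=show(s,(265,298,304,336),rd(30),32,"Wside"); print(tri(t,a,s,b))
print(s.im[205,246:272].tolist()); print(t.im[176,226:256].tolist())
# tray edges in top: wood hue mask
hsv=cv2.cvtColor(t.im,cv2.COLOR_BGR2HSV); roi=hsv[145:250,130:285]
print(t.im[200,138:150].tolist(), hsv[200,138:150].tolist()); print(t.im[200,258:270].tolist())
print(t.im[156:168,225].tolist()); print(t.im[222:236,225].tolist())
```

```text
Wtop [365.4 223.1] [357, 217, 17, 14, 189] [ 487.3 -396.9]
Wside [284.6 312.7] [274, 304, 22, 18, 303] [ 486.2 -402. ]
(array([ 487.93413354, -398.0263776 ,   26.86456561]), np.float64(1.596878688163278))
[[56, 72, 83], [55, 71, 83], [56, 72, 84], [59, 77, 90], [55, 72, 86], [50, 60, 73], [53, 71, 90], [70, 91, 119], [69, 92, 119], [70, 95, 121], [74, 101, 126], [74, 103, 128], [78, 106, 131], [78, 107, 131], [76, 106, 131], [80, 108, 132], [71, 97, 120], [71, 95, 120], [67, 88, 113], [60, 77, 96], [50, 59, 72], [56, 71, 79], [59, 75, 88], [60, 77, 87], [58, 75, 86], [61, 79, 90]]
[[46, 59, 73], [40, 52, 65], [40, 52, 69], [51, 67, 87], [61, 83, 105], [64, 84, 106], [50, 67, 89], [55, 73, 97], [61, 82, 106], [57, 80, 106], [62, 84, 108], [59, 80, 107], [58, 80, 107], [58, 79, 104], [60, 83, 109], [58, 82, 109], [55, 78, 104], [56, 81, 106], [58, 80, 104], [54, 74, 98], [47, 62, 80], [41, 52, 69], [42, 56, 72], [46, 59, 73], [47, 61, 78], [43, 59, 73], [36, 49, 63], [45, 56, 70], [44, 59, 77], [56, 74, 96]]
[[113, 125, 133], [114, 124, 133], [112, 124, 132], [113, 124, 132], [110, 123
[... 168 characters left out ...]
, [17, 44, 133], [15, 57, 126], [14, 89, 118], [15, 109, 98], [12, 110, 67], [12, 89, 57], [17, 99, 54], [13, 96, 61]]
[[65, 89, 111], [68, 92, 114], [68, 88, 112], [66, 88, 111], [64, 86, 111], [63, 92, 118], [65, 87, 109], [64, 78, 89], [69, 77, 85], [70, 79, 84], [70, 78, 86], [70, 78, 85]]
[[109, 121, 131], [112, 121, 131], [111, 121, 130], [108, 119, 129], [109, 119, 131], [90, 104, 119], [72, 93, 113], [56, 75, 97], [47, 60, 78], [37, 49, 62], [41, 54, 66], [45, 54, 69]]
[[39, 52, 66], [37, 50, 65], [39, 54, 66], [44, 59, 73], [50, 72, 92], [58, 80, 104], [68, 86, 104], [91, 101, 112], [107, 117, 127], [111, 121, 130], [113, 123, 134], [114, 125, 135], [114, 125, 133], [119, 130, 138]]
```

Run:
```python
from m import *
np.set_printoptions(suppress=True)
# subpixel edge by half-level on blue channel along scanlines
I=t.im[...,0].astype(float)
def edge(line,lev=82):
    # first crossing downward
    for i in range(len(line)-1):
        if line[i]>=lev>line[i+1]: return i+(line[i]-lev)/(line[i]-line[i+1])
def fit(pts): 
    pts=np.array(pts); vx,vy,x0,y0=cv2.fitLine(pts.astype(np.float32),cv2.DIST_HUBER,0,.01,.01).ravel(); return pts,(vx,vy,x0,y0)
def inter(a,b):
    A=np.array([[a[0],-b[0]],[a[1],-b[1]]]); k=np.linalg.solve(A,[b[2]-a[2],b[3]-a[3]]); return np.array([a[2]+k[0]*a[0],a[3]+k[0]*a[1]])
L=fit([(138+edge(I[v,138:152]),v) for v in range(170,222,3)])[1]
T=fit([(u,152+edge(I[152:170,u])) for u in list(range(150,186,3))+list(range(222,258,3))])[1]
B=fit([(u,240-edge(I[222:241,u][::-1])) for u in list(range(150,186,3))+list(range(222,258,3))])[1]
# right edge: wood->shadow using r-b
S=(t.im[...,2].astype(float)-t.im[...,0])
def edown(line,lev): 
    for i in range(len(line)-1):
        if line[i]>=lev>line[i+1]: return i+(line[i]-lev)/(line[i]-line[i+1])
Rr=fit([(258+edown(S[v,258:275],30),v) for v in range(172,222,3)])[1]
C=[inter(L,T),inter(Rr,T),inter(Rr,B),inter(L,B)]
P=np.array([t.plane(*c,32)[:2] for c in C]); print(np.round(C,1),P.round(1),P.mean(0))
for a,b in ((0,1),(1,2),(2,3),(3,0)): d=P[b]-P[a]; print(np.linalg.norm(d),np.degrees(np.arctan2(d[1],d[0])))
# plate+knob
a=blob(t,(185,178,218,212),dk(68)); print(t.plane(*a[0],90))
for q in [(239.4,175.8)]: print("refW",t.plane(*q,36))
for q in [(211.8,156.5),(192.2,231.5)]: print("bar",t.plane(*q,66))
crop(t,185,150,225,240,6,"t4"); crop(s,180,150,270,200,8,"s4")
```

```text
[[144.3 161.9]
 [264.7 161.4]
 [264.7 228.7]
 [143.2 228. ]] [[ 632.2  171. ]
 [ 639.2 -139.9]
 [ 467.5 -143.2]
 [ 462.1  167.4]] [550.22775907  13.83618759]
311.032452764856 -88.70417638913904
171.75522171835377 -178.89677321668657
310.7100103346807 90.99707227026404
170.13434093918914 1.2114029118136056
[549.62914471  -2.52788029  90.        ]
refW [600.55194282 -76.0969364   36.        ]
bar [644.92686443  -7.71774894  66.        ]
bar [457.38475395  35.69115007  66.        ]
```

View pics/t4.png

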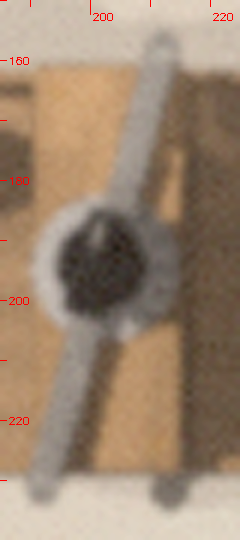

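View pics/s4.png

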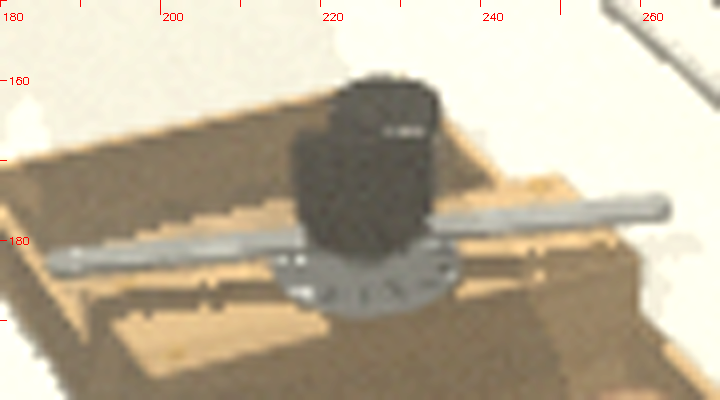

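The bar (192,231)→(212,157) and the tray edges agree: tray centre ≈ (551,12), yaw ≈ 1.2°. Now the tool yaw and the wrist range.

```bash
cat > st.py <<'E'
from h import *
st=ctrl.sense(); q=st["ee_rot"]; M=R.from_quat([q[1],q[2],q[3],q[0]]).as_matrix()
print("t",round(st["time_s"],2),"tcp",st["eef_pos"].round(1),"jaw yaw",round(np.degrees(np.arctan2(M[1,1],M[0,1])),2),"toolx",M[:,0].round(3),"q",st["joints"].round(3),"F",st["force"].round(1),"tq",st["wrist_torque"].round(2),"w",round(st["grip_width"],3))
E
python3 st.py
```

```text
t 0.7 tcp [ 143.5 -505.   242.3] jaw yaw -74.14 toolx [ 0. -0. -1.] q [-1.517  0.313  1.498  0.     1.331 -0.223] F [-0.5 -0.4 -0.5] tq [0.   0.05 0.  ] w 1.0
```

step_arm([
  [[0.86,0.26,-0.3],-0.041],
  [[0.86,0.26,-0.3],-0.041],
  [[0.86,0.26,-0.3],0],
  [[0.86,0.26,-0.3],0],
  [[0.86,0.26,-0.3],0],
], gripper=-1, force=50)

```text
time_s: 1.2
eef_pos: [316.8, -452.5, 181.9]
ee_rot: [0.007, 0.707, 0.007, -0.707]
force: [0.4, -0.3, 0.3]
grip_width: 0.999
```

step_arm([
  [[0.86,0.26,-0.3],0],
  [[0.86,0.26,-0.3],0],
  [[0.86,0.26,-0.3],0],
  [[0.86,0.26,-0.3],0],
  [[0.86,0.26,-0.3],0],
])

```text
time_s: 1.7
eef_pos: [488.8, -400.4, 121.8]
ee_rot: [-0.007, -0.707, -0.007, 0.707]
force: [0.1, -0.8, -0.2]
grip_width: 0.998
```

step_arm([
  [[0,0,0],0],
  [[0,0,0],0],
])

```text
time_s: 1.9
eef_pos: [487.6, -400.7, 121.9]
ee_rot: [-0.007, -0.707, -0.007, 0.707]
force: [0.4, -0.8, -0.8]
grip_width: 1.002
```

```bash
python3 st.py
python3 - <<'E'
from m import *
crop(s,220,180,360,345,4,"s5"); crop(t,320,170,440,270,5,"t5")
st=ctrl.sense(); p=st["eef_pos"]; print("tcp proj top",t.proj(p),"side",s.proj(p))
for dy in (42.5,-42.5): print(s.proj(p+[0,dy,5]),t.proj(p+[0,dy,5]))
E
```

```text
t 1.9 tcp [ 487.6 -400.7  121.9] jaw yaw -88.83 toolx [-0.001  0.    -1.   ] q [-0.873  0.651  1.301 -0.     1.19   0.677] F [ 0.4 -0.8 -0.8] tq [0.03 0.04 0.05] w 1.002
tcp proj top [376.27831603 223.97400383] side [288.49579243 274.9618836 ]
[275.90723215 256.75752309] [358.24861052 223.59004231]
[302.85918419 290.36926026] [395.42643866 224.43156466]
```

View pics/s5.png

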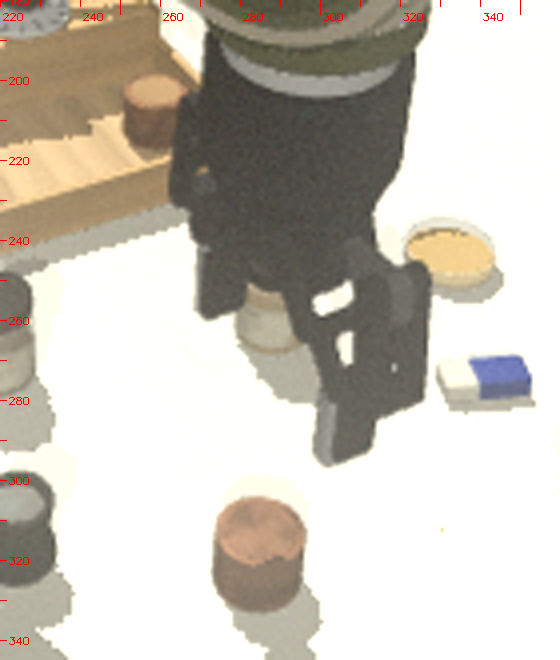

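View pics/t5.png

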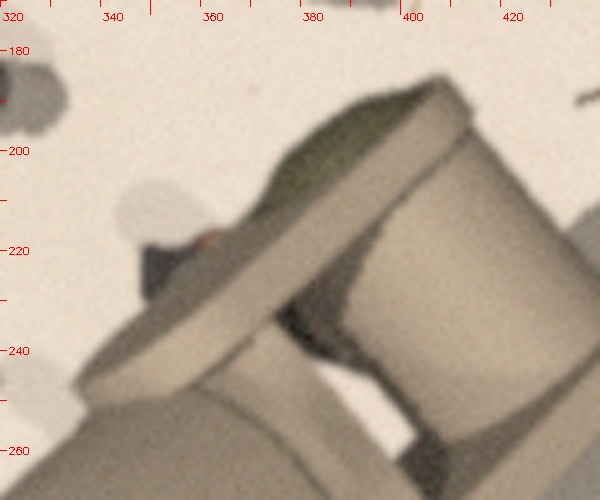

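The side view shows the open jaws above the weight, tips at about (303,295) and (272,259), with the weight top at (285,313). They straddle the weight, so I'll descend.

step_arm([
  [[0,0.02,-0.6],0],
  [[0,0,-0.6],0],
  [[0,0,-0.6],0],
  [[0,0,-0.5],0],
  [[0,0,-0.3],0],
])

```text
time_s: 2.5
eef_pos: [486.3, -400.6, 17.4]
ee_rot: [-0.006, -0.707, -0.007, 0.707]
force: [-0.2, -0.1, 0.3]
grip_width: 0.998
```

```bash
python3 st.py
python3 - <<'E'
from m import *
crop(s,220,220,360,365,4,"s6")
E
```

```text
t 2.5 tcp [ 486.3 -400.6   17.4] jaw yaw -88.99 toolx [-0.001  0.001 -1.   ] q [-0.875  0.781  1.372 -0.     0.989  0.678] F [-0.2 -0.1  0.3] tq [ 0.02 -0.02  0.04] w 0.998
```

View pics/s6.png

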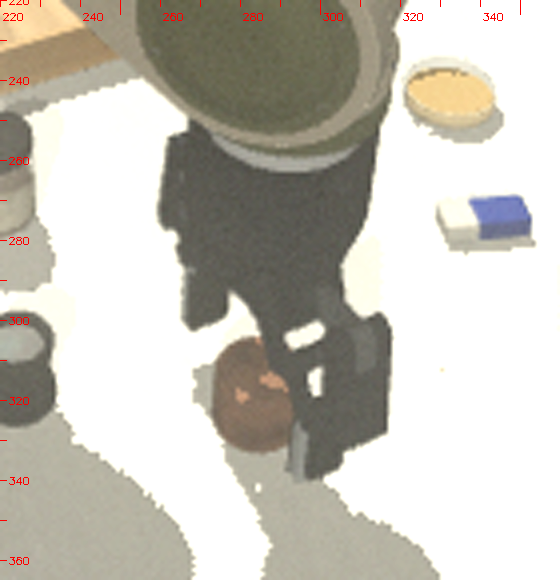

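The jaws straddle the weight: tips at (268,302) and (297,339), weight centre (284,320). Closing.

step_arm([
  [[0,0,-0.06],0],
  [[0,0,0],0],
  [[0,0,0],0],
  [[0,0,0],0],
  [[0,0,0],0],
], gripper=1, force=60)

```text
time_s: 3.1
eef_pos: [487.8, -400.6, 17.1]
ee_rot: [0.007, 0.707, 0.006, -0.707]
force: [-0.0, 0.9, 5.7]
grip_width: 0.458
```

step_arm([
  [[0,0,0],0],
  [[0,0,0],0],
  [[0,0,0],0],
])

```text
time_s: 3.4
eef_pos: [487.8, -400.7, 17.1]
ee_rot: [0.007, 0.707, 0.006, -0.707]
force: [-0.9, 0.3, 5.6]
grip_width: 0.451
```

```bash
python3 st.py
python3 - <<'E'
from m import *
crop(s,220,220,360,365,4,"s7")
E
```

```text
t 3.4 tcp [ 487.8 -400.7   17.1] jaw yaw -88.9 toolx [ 0.001 -0.001 -1.   ] q [-0.873  0.783  1.37  -0.     0.987  0.679] F [-0.9  0.3  5.6] tq [0.18 0.21 0.02] w 0.451
```

View pics/s7.png

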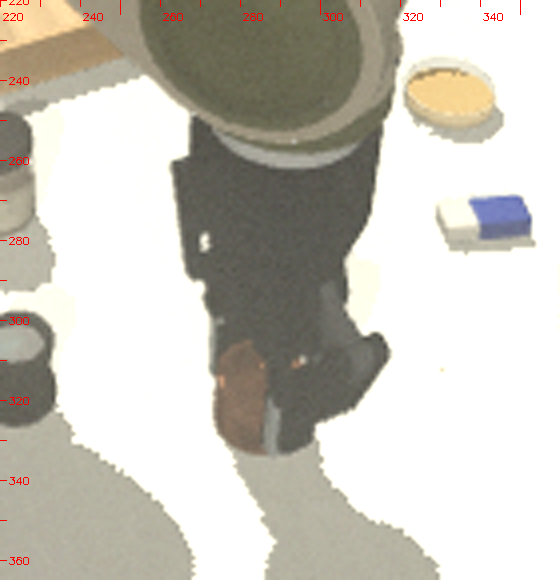

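Gripped (width 0.45) and seated upright. Lifting, then over to the right bin at about (532,−80).

step_arm([
  [[0,0,0.3],0],
  [[0,0,0.6],0],
  [[0,0,0.6],0],
  [[0,0,0.5],0],
  [[0,0,0],0],
])

```text
time_s: 4.0
eef_pos: [488.3, -401.1, 99.0]
ee_rot: [0.008, 0.708, 0.005, -0.706]
force: [0.1, -0.5, -2.8]
grip_width: 0.457
```

```bash
python3 st.py
python3 - <<'E'
from m import *
crop(s,220,180,360,345,4,"s8")
E
```

```text
t 4.0 tcp [ 488.3 -401.1   99. ] jaw yaw -88.89 toolx [ 0.003 -0.004 -1.   ] q [-0.873  0.676  1.323  0.     1.138  0.679] F [ 0.1 -0.5 -2.8] tq [-0.    0.02 -0.02] w 0.457
```

View pics/s8.png

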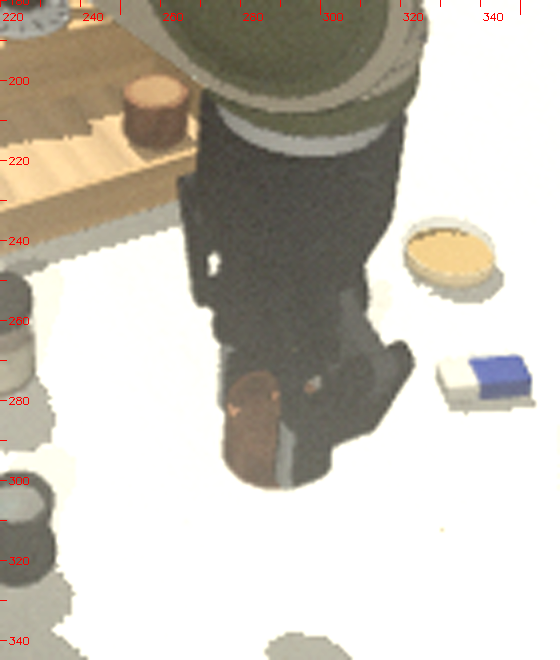

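The weight is lifted, held upright in the jaws (base at (290,302), force −2.8 N).

step_arm([
  [[0.1,0.7,0],0],
  [[0.12,0.9,0],0],
  [[0.12,0.9,0],0],
  [[0.12,0.9,0],0],
  [[0.12,0.9,0],0],
])

```text
time_s: 4.6
eef_pos: [510.0, -226.3, 94.4]
ee_rot: [-0.006, -0.706, -0.007, 0.708]
force: [0.4, -0.6, -3.4]
grip_width: 0.458
```

step_arm([
  [[0.12,0.9,0],0],
  [[0.12,0.9,0],0],
  [[0.12,0.9,0],0],
  [[0.12,0.6,0],0],
  [[0.05,0.4,0],0],
])

```text
time_s: 5.1
eef_pos: [531.3, -78.3, 94.6]
ee_rot: [-0.007, -0.706, -0.008, 0.708]
force: [1.2, -0.1, -4.1]
grip_width: 0.455
```

step_arm([
  [[0,0,0],0],
  [[0,0,0],0],
])

```text
time_s: 5.3
eef_pos: [531.6, -80.7, 95.4]
ee_rot: [-0.007, -0.707, -0.007, 0.707]
force: [0.0, -0.5, -4.1]
grip_width: 0.457
```

```bash
python3 st.py
python3 - <<'E'
from m import *
crop(s,165,120,315,250,4,"s9")
E
```

```text
t 5.3 tcp [531.6 -80.7  95.4] jaw yaw -88.9 toolx [-0.001 -0.    -1.   ] q [-0.368  0.501  1.637 -0.     1.004  1.183] F [ 0.  -0.5 -4.1] tq [ 0.02  0.03 -0.04] w 0.457
```

View pics/s9.png

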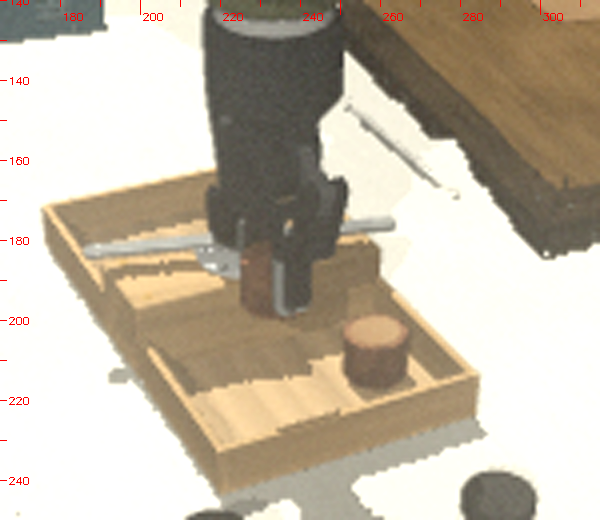

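The weight hangs over the right bin, between the ridge and the ref weight at (256,210). Lowering to TCP z ≈ 22.

step_arm([
  [[0,0,-0.5],0],
  [[0,0,-0.5],0],
  [[0,0,-0.4],0],
  [[0,0,-0.2],0],
  [[0,0,-0.1],0],
])

```text
time_s: 5.9
eef_pos: [531.7, -80.8, 27.3]
ee_rot: [-0.006, -0.707, -0.007, 0.707]
force: [0.3, 0.6, -3.7]
grip_width: 0.457
```

step_arm([
  [[0,0,-0.1],0],
  [[0,0,0],0],
])

```text
time_s: 6.1
eef_pos: [531.9, -80.4, 24.0]
ee_rot: [0.007, 0.707, 0.007, -0.707]
force: [-0.1, -0.1, -2.7]
grip_width: 0.455
```

```bash
python3 st.py
python3 - <<'E'
from m import *
crop(s,165,120,315,250,4,"s10")
E
```

```text
t 6.1 tcp [531.9 -80.4  24. ] jaw yaw -88.92 toolx [ 0. -0. -1.] q [-0.368  0.613  1.679 -0.     0.849  1.184] F [-0.1 -0.1 -2.7] tq [ 0.02 -0.01 -0.03] w 0.455
```

View pics/s10.png

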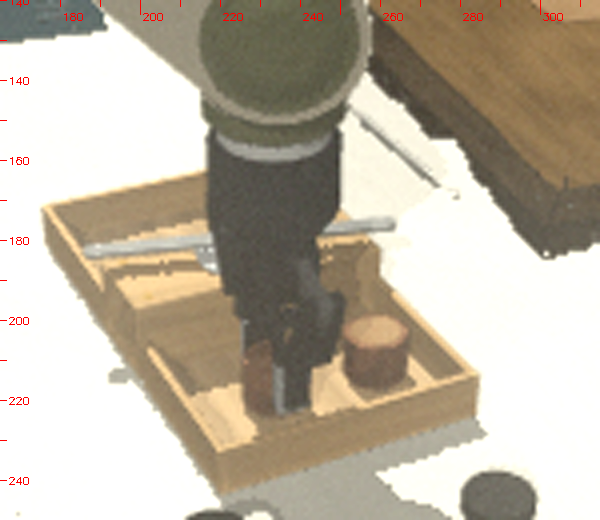

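Almost on the floor (base near (232,223)), clear of the ref weight. I'll go down 3 mm more until contact, then open part-way.

step_arm([
  [[0,0,-0.04],0],
  [[0,0,-0.03],0],
  [[0,0,0],0],
])

```text
time_s: 6.5
eef_pos: [531.9, -80.2, 21.2]
ee_rot: [0.007, 0.707, 0.007, -0.707]
force: [0.3, -0.8, -3.7]
grip_width: 0.458
```

step_arm([
  [[0,0,0],0],
  [[0,0,0],0],
  [[0,0,0],0],
], gripper=-0.24)

```text
time_s: 6.8
eef_pos: [532.1, -80.3, 21.4]
ee_rot: [0.007, 0.707, 0.007, -0.707]
force: [0.3, -0.0, 0.1]
grip_width: 0.62
```

step_arm([
  [[0,0,0.2],0],
  [[0,0,0.5],0],
  [[0,0,0.7],0],
  [[0,0,0.7],0],
  [[0,0,0],0],
])

```text
time_s: 7.3
eef_pos: [533.6, -80.8, 109.2]
ee_rot: [0.008, 0.709, 0.006, -0.705]
force: [-0.3, 0.5, -0.2]
grip_width: 0.622
```

```bash
python3 st.py
python3 - <<'E'
from m import *
crop(s,165,120,315,250,4,"s11")
E
```

```text
t 7.3 tcp [533.6 -80.8 109.2] jaw yaw -88.89 toolx [ 0.007 -0.003 -1.   ] q [-0.367  0.482  1.625  0.     1.027  1.184] F [-0.3  0.5 -0.2] tq [0.01 0.04 0.02] w 0.622
```

View pics/s11.png

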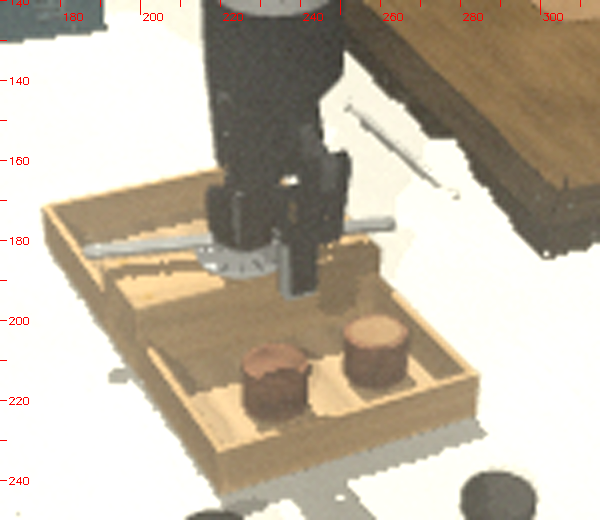

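The weight stands upright at (230,215) beside the ref weight. Next, the back jar at (575,−265).

step_arm([
  [[0.15,-0.7,0],0],
  [[0.2,-0.9,0],0],
  [[0.2,-0.9,0],0],
  [[0.2,-0.9,0],0],
  [[0.2,-0.8,0],0],
], gripper=-1)

```text
time_s: 7.9
eef_pos: [569.5, -249.7, 103.9]
ee_rot: [-0.006, -0.706, -0.007, 0.708]
force: [-0.7, 0.5, 0.7]
grip_width: 0.998
```

step_arm([
  [[0.12,-0.4,0],0],
  [[0,0,0],0],
  [[0,0,0],0],
])

```text
time_s: 8.2
eef_pos: [574.1, -263.5, 104.0]
ee_rot: [-0.006, -0.706, -0.007, 0.708]
force: [0.3, -0.4, 1.0]
grip_width: 1.001
```

```bash
python3 st.py
python3 - <<'E'
from m import *
crop(s,225,140,365,290,4,"s12")
E
```

```text
t 8.2 tcp [ 574.1 -263.5  104. ] jaw yaw -88.91 toolx [-0.002  0.001 -1.   ] q [-0.615  0.673  1.314  0.     1.157  0.936] F [ 0.3 -0.4  1. ] tq [0.04 0.02 0.02] w 1.001
```

View pics/s12.png

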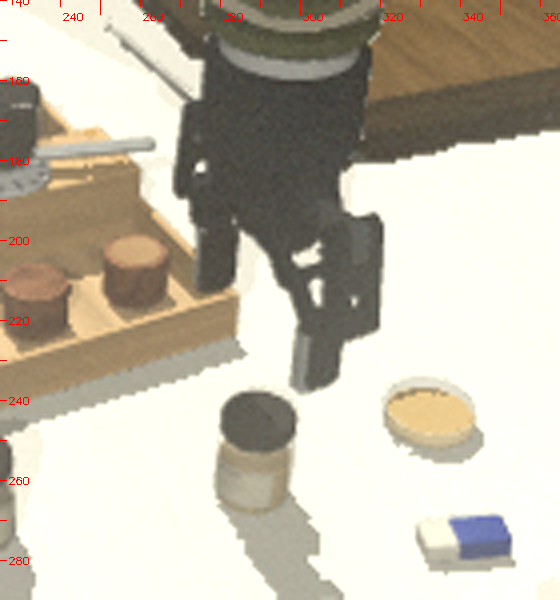

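step_arm([
  [[0.03,-0.03,-0.5],0],
  [[0,0,-0.5],0],
  [[0,0,-0.5],0],
  [[0,0,-0.3],0],
  [[0,0,-0.2],0],
])

```text
time_s: 8.8
eef_pos: [575.7, -264.6, 24.4]
ee_rot: [-0.007, -0.707, -0.007, 0.707]
force: [0.1, -0.7, 0.2]
grip_width: 1.005
```

step_arm([
  [[0,0,0],0],
])

```text
time_s: 8.9
eef_pos: [575.6, -264.9, 24.5]
ee_rot: [-0.007, -0.707, -0.007, 0.707]
force: [-0.1, 0.3, 0.3]
grip_width: 0.998
```

```bash
python3 st.py
python3 - <<'E'
from m import *
crop(s,225,140,365,290,4,"s13")
E
```

```text
t 8.9 tcp [ 575.6 -264.9   24.5] jaw yaw -88.88 toolx [-0.001  0.001 -1.   ] q [-0.616  0.778  1.356  0.     1.009  0.935] F [-0.1  0.3  0.3] tq [-0.    0.06 -0.01] w 0.998
```

View pics/s13.png

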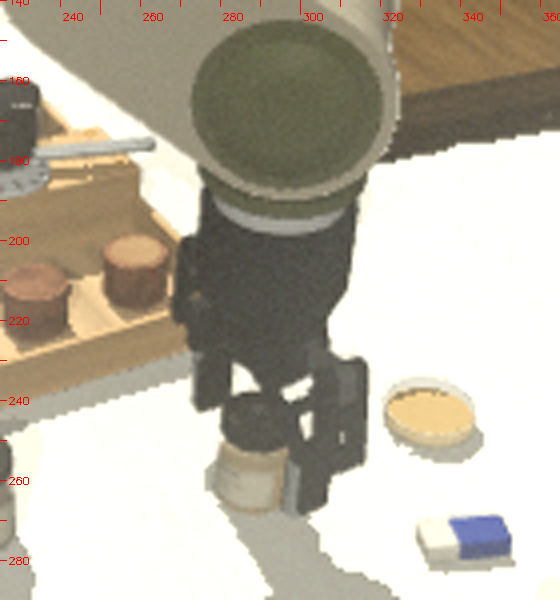

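The jaws straddle the back jar: its cap is at (287,243) and the tips at (275,241) and (300,267). Closing.

step_arm([
  [[0,0,0],0],
  [[0,0,0],0],
  [[0,0,0],0],
  [[0,0,0],0],
  [[0,0,0],0],
], gripper=1, force=40)

```text
time_s: 9.5
eef_pos: [576.1, -265.6, 25.7]
ee_rot: [0.007, 0.707, 0.007, -0.707]
force: [-0.3, 0.9, 5.0]
grip_width: 0.48
```

step_arm([
  [[0,0,0],0],
  [[0,0,0.4],0],
  [[0,0,0.9],0],
  [[0,0,0.9],0],
  [[0,0,0.9],0],
])

```text
time_s: 10.0
eef_pos: [575.6, -265.3, 151.2]
ee_rot: [-0.007, -0.707, -0.007, 0.707]
force: [0.2, 0.0, -1.2]
grip_width: 0.479
```

```bash
python3 st.py
python3 - <<'E'
from m import *
crop(s,225,120,365,270,4,"s14")
E
```

```text
t 10.0 tcp [ 575.6 -265.3  151.2] jaw yaw -88.9 toolx [-0.  0. -1.] q [-0.616  0.627  1.261 -0.     1.253  0.935] F [ 0.2  0.  -1.2] tq [-0.   -0.   -0.02] w 0.479
```

View pics/s14.png

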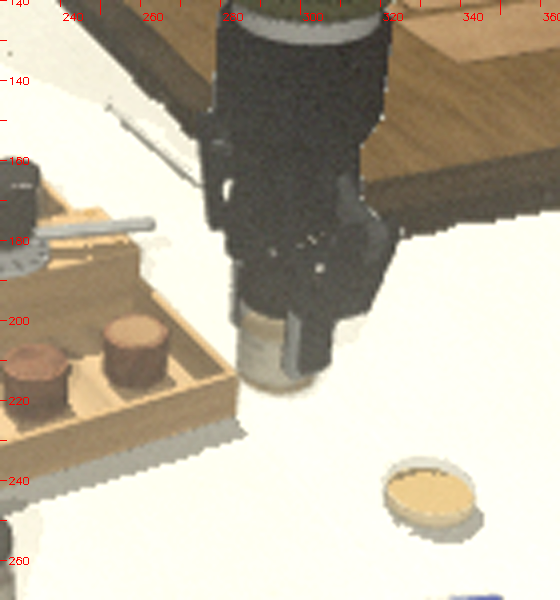

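Jar held upright (base at (290,217)), its bottom about 125 mm up and so clear of the knob. Carrying it to the left bin at (545.5,103).

step_arm([
  [[-0.05,0.6,0],0],
  [[-0.07,0.9,0],0],
  [[-0.08,0.95,0],0],
  [[-0.08,0.95,0],0],
  [[-0.08,0.95,0],0],
])

```text
time_s: 10.6
eef_pos: [560.8, -89.9, 148.9]
ee_rot: [-0.007, -0.707, -0.007, 0.707]
force: [0.9, 0.0, -1.0]
grip_width: 0.482
```

step_arm([
  [[-0.08,0.95,0],0],
  [[-0.08,0.95,0],0],
  [[-0.08,0.95,0],0],
  [[-0.08,0.95,0],0],
  [[-0.08,0.75,0],0],
])

```text
time_s: 11.1
eef_pos: [544.7, 92.6, 149.0]
ee_rot: [-0.007, -0.707, -0.007, 0.707]
force: [0.8, -0.6, -1.7]
grip_width: 0.477
```

step_arm([
  [[-0.04,0.3,0],0],
  [[0,0,0],0],
  [[0,0,0],0],
])

```text
time_s: 11.4
eef_pos: [543.9, 101.6, 149.0]
ee_rot: [-0.007, -0.707, -0.007, 0.707]
force: [0.7, 0.0, -1.2]
grip_width: 0.481
```

```bash
python3 st.py
python3 - <<'E'
from m import *
crop(s,140,70,280,220,4,"s15")
E
```

```text
t 11.4 tcp [543.9 101.6 149. ] jaw yaw -88.92 toolx [-0. -0. -1.] q [-0.027  0.462  1.537 -0.     1.142  1.525] F [ 0.7  0.  -1.2] tq [ 0.02 -0.04  0.03] w 0.481
```

View pics/s15.png

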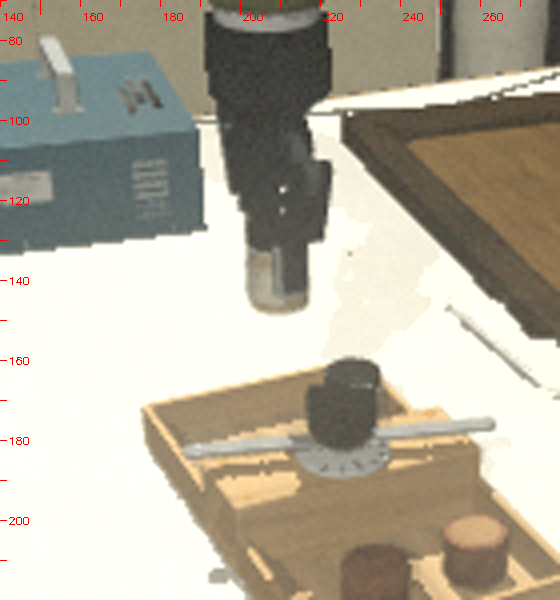

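step_arm([
  [[0.04,0.04,-0.6],0],
  [[0,0,-0.7],0],
  [[0,0,-0.6],0],
  [[0,0,-0.4],0],
  [[0,0,-0.3],0],
])

```text
time_s: 12.0
eef_pos: [545.3, 103.1, 43.9]
ee_rot: [-0.006, -0.707, -0.006, 0.707]
force: [0.9, 0.1, -0.8]
grip_width: 0.479
```

step_arm([
  [[0,0,-0.15],0],
  [[0,0,-0.1],0],
  [[0,0,0],0],
])

```text
time_s: 12.3
eef_pos: [545.6, 104.0, 35.2]
ee_rot: [0.007, 0.707, 0.007, -0.707]
force: [1.0, 0.7, -1.3]
grip_width: 0.483
```

```bash
python3 st.py
python3 - <<'E'
from m import *
crop(s,140,70,280,220,4,"s16"); crop(t,125,140,275,240,5,"t16")
E
```

```text
t 12.3 tcp [545.6 104.   35.2] jaw yaw -88.91 toolx [ 0. -0. -1.] q [-0.023  0.624  1.619 -0.     0.898  1.529] F [ 1.   0.7 -1.3] tq [-0.02 -0.02  0.09] w 0.483
```

View pics/s16.png

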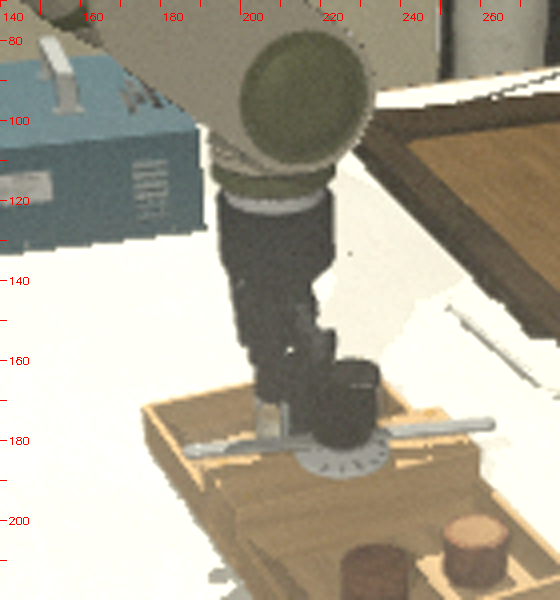

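View pics/t16.png

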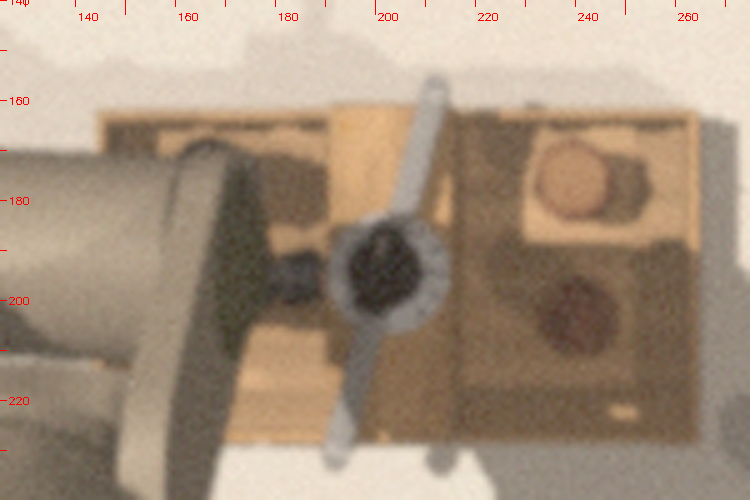

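The jar is in the left bin clear of the knob, and the top view shows the −y finger at (184,195), short of the ridge. Lowering to contact and releasing.

step_arm([
  [[0,0,-0.06],0],
  [[0,0,-0.06],0],
  [[0,0,-0.02],0],
  [[0,0,0],0],
])

```text
time_s: 12.8
eef_pos: [545.4, 104.2, 29.7]
ee_rot: [-0.007, -0.707, -0.007, 0.707]
force: [-1.7, -0.3, 2.1]
grip_width: 0.48
```

step_arm([
  [[0,0,0],0],
  [[0,0,0],0],
  [[0,0,0],0],
], gripper=-0.3)

```text
time_s: 13.1
eef_pos: [545.5, 104.1, 29.5]
ee_rot: [0.007, 0.707, 0.007, -0.707]
force: [0.1, -1.0, 0.6]
grip_width: 0.652
```

step_arm([
  [[0,0,0.3],0],
  [[0,0,0.6],0],
  [[0,0,0.9],0],
  [[0,0,0.9],0],
  [[0,0,0.5],0],
])

```text
time_s: 13.6
eef_pos: [546.3, 104.2, 161.4]
ee_rot: [0.007, 0.709, 0.007, -0.705]
force: [-0.8, -1.5, -0.7]
grip_width: 0.646
```

```bash
python3 st.py
python3 - <<'E'
from m import *
crop(s,140,70,280,220,4,"s17"); crop(t,125,140,275,240,5,"t17")
E
```

```text
t 13.6 tcp [546.3 104.2 161.4] jaw yaw -88.9 toolx [ 0.005 -0.    -1.   ] q [-0.022  0.452  1.518  0.     1.167  1.529] F [-0.8 -1.5 -0.7] tq [-0.03 -0.05 -0.06] w 0.646
```

View pics/s17.png

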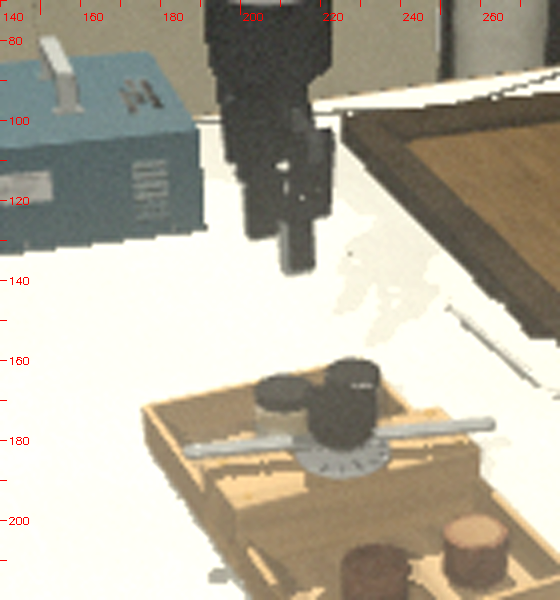

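View pics/t17.png

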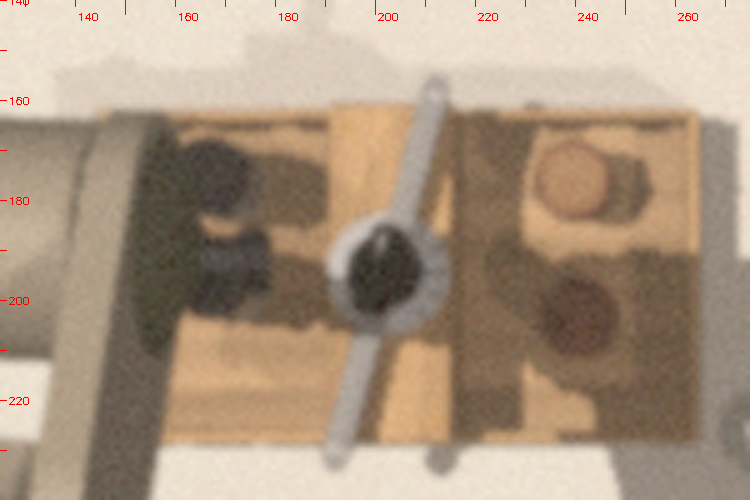

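The jar stands upright in the left bin (side (208,170), top ≈ (168,195)). Now the front jar at (430.5,−231).

step_arm([
  [[-0.2,-0.6,0],0],
  [[-0.3,-0.88,0],0],
  [[-0.3,-0.88,0],0],
  [[-0.3,-0.88,0],0],
  [[-0.3,-0.88,0],0],
], gripper=-1)

```text
time_s: 14.2
eef_pos: [488.4, -61.7, 157.0]
ee_rot: [-0.007, -0.707, -0.007, 0.707]
force: [0.3, 0.3, -0.6]
grip_width: 0.998
```

step_arm([
  [[-0.3,-0.88,0],0],
  [[-0.3,-0.88,0],0],
  [[-0.3,-0.88,-0.2],0],
  [[-0.3,-0.88,-0.5],0],
  [[-0.22,-0.7,-0.5],0],
])

```text
time_s: 14.7
eef_pos: [431.7, -231.0, 108.7]
ee_rot: [0.007, 0.707, 0.006, -0.707]
force: [0.2, 0.1, 0.3]
grip_width: 1.002
```

step_arm([
  [[0,0,0],0],
  [[0,0,0],0],
])

```text
time_s: 14.9
eef_pos: [432.3, -229.2, 109.1]
ee_rot: [-0.006, -0.707, -0.007, 0.707]
force: [-0.6, 0.2, -0.7]
grip_width: 0.997
```

```bash
python3 st.py
python3 - <<'E'
from m import *
crop(s,150,150,290,300,4,"s18")
E
```

```text
t 14.9 tcp [ 432.3 -229.2  109.1] jaw yaw -88.97 toolx [-0.001  0.001 -1.   ] q [-0.728  0.391  1.771  0.     0.982  0.825] F [-0.6  0.2 -0.7] tq [-0.06  0.    0.02] w 0.997
```

View pics/s18.png

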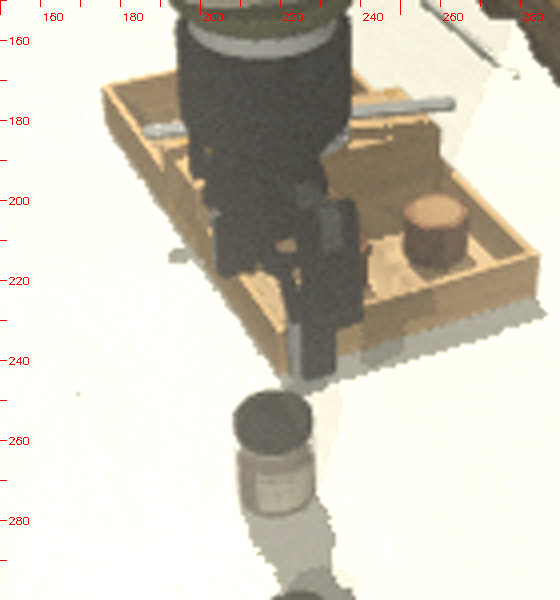

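step_arm([
  [[-0.04,-0.05,-0.5],0],
  [[0,0,-0.5],0],
  [[0,0,-0.5],0],
  [[0,0,-0.35],0],
  [[0,0,-0.2],0],
])

```text
time_s: 15.5
eef_pos: [431.4, -230.4, 27.1]
ee_rot: [-0.007, -0.707, -0.007, 0.707]
force: [0.4, 0.5, -0.8]
grip_width: 0.999
```

step_arm([
  [[0,0,0],0],
])

```text
time_s: 15.6
eef_pos: [431.2, -230.7, 27.3]
ee_rot: [-0.007, -0.707, -0.007, 0.707]
force: [-0.7, 1.2, 0.8]
grip_width: 1.001
```

```bash
python3 st.py
python3 - <<'E'
from m import *
crop(s,150,150,290,300,4,"s19")
E
```

```text
t 15.6 tcp [ 431.2 -230.7   27.3] jaw yaw -88.84 toolx [-0.001  0.001 -1.   ] q [-0.731  0.529  1.827  0.     0.786  0.819] F [-0.7  1.2  0.8] tq [ 0.02 -0.01 -0.02] w 1.001
```

View pics/s19.png

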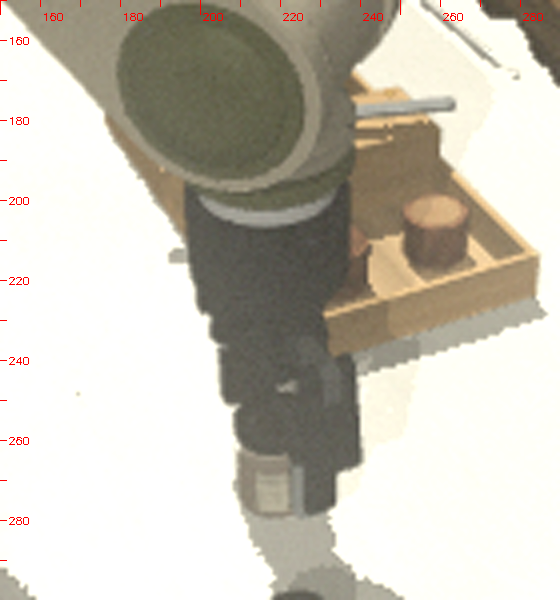

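The jaws straddle the front jar (body at (215,270), near finger at (228,272)). Closing, then lifting.

step_arm([
  [[0,0,0],0],
  [[0,0,0],0],
  [[0,0,0],0],
  [[0,0,0],0],
  [[0,0,0],0],
], gripper=1)

```text
time_s: 16.2
eef_pos: [431.2, -231.6, 28.1]
ee_rot: [0.007, 0.707, 0.007, -0.707]
force: [-1.2, 0.6, 5.9]
grip_width: 0.481
```

step_arm([
  [[0,0,0],0],
  [[0,0,0.4],0],
  [[0,0,0.9],0],
  [[0,0,0.9],0],
  [[0,0,0.9],0],
])

```text
time_s: 16.7
eef_pos: [430.8, -231.2, 152.8]
ee_rot: [-0.007, -0.707, -0.007, 0.707]
force: [0.7, -0.3, -1.0]
grip_width: 0.476
```

```bash
python3 st.py
python3 - <<'E'
from m import *
crop(s,150,100,290,250,4,"s20")
E
```

```text
t 16.7 tcp [ 430.8 -231.2  152.8] jaw yaw -88.91 toolx [-0.  0. -1.] q [-0.733  0.328  1.727  0.     1.087  0.819] F [ 0.7 -0.3 -1. ] tq [-0.03 -0.08 -0.02] w 0.476
```

View pics/s20.png

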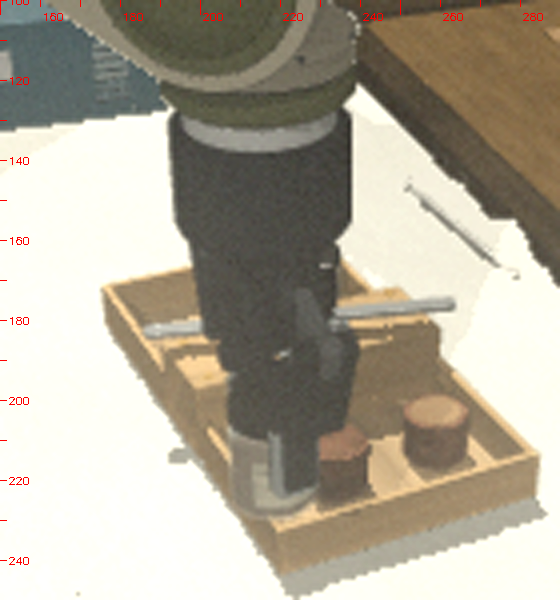

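Jar held upright (base at (217,228)). Carrying it to the left bin at (495.5,103).

step_arm([
  [[0.1,0.6,0],0],
  [[0.18,0.95,0],0],
  [[0.18,0.95,0],0],
  [[0.18,0.95,0],0],
  [[0.18,0.95,0],0],
])

```text
time_s: 17.3
eef_pos: [463.5, -53.8, 150.6]
ee_rot: [-0.006, -0.707, -0.007, 0.708]
force: [1.2, 0.0, -1.0]
grip_width: 0.474
```

step_arm([
  [[0.18,0.95,0],0],
  [[0.18,0.95,0],0],
  [[0.18,0.95,0],0],
  [[0.18,0.75,0],0],
  [[0.08,0.35,0],0],
])

```text
time_s: 17.8
eef_pos: [495.6, 104.7, 150.5]
ee_rot: [-0.007, -0.707, -0.008, 0.708]
force: [-0.5, -0.1, -1.5]
grip_width: 0.477
```

step_arm([
  [[0,0,0],0],
  [[0,0,0],0],
])

```text
time_s: 18.0
eef_pos: [495.6, 101.8, 150.9]
ee_rot: [-0.007, -0.707, -0.007, 0.707]
force: [-0.3, -0.5, -0.6]
grip_width: 0.475
```

step_arm([
  [[0,0.03,-0.6],0],
  [[0,0,-0.7],0],
  [[0,0,-0.6],0],
  [[0,0,-0.5],0],
  [[0,0,-0.3],0],
])

```text
time_s: 18.5
eef_pos: [495.2, 102.4, 42.0]
ee_rot: [-0.006, -0.706, -0.006, 0.708]
force: [0.3, 0.3, -1.1]
grip_width: 0.478
```

step_arm([
  [[0,0,-0.12],0],
  [[0,0,0],0],
])

```text
time_s: 18.7
eef_pos: [495.9, 103.2, 38.7]
ee_rot: [-0.007, -0.707, -0.007, 0.707]
force: [0.3, 0.2, -1.9]
grip_width: 0.481
```

```bash
python3 st.py
python3 - <<'E'
from m import *
crop(s,140,70,280,220,4,"s21"); crop(t,125,140,275,240,5,"t21")
E
```

```text
t 18.7 tcp [495.9 103.2  38.7] jaw yaw -88.94 toolx [-0. -0. -1.] q [-0.026  0.537  1.769 -0.     0.836  1.526] F [ 0.3  0.2 -1.9] tq [ 0.01  0.01 -0.  ] w 0.481
```

View pics/s21.png

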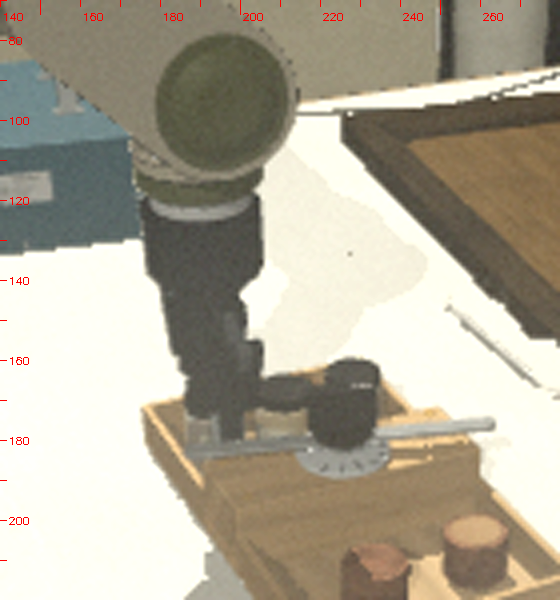

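View pics/t21.png

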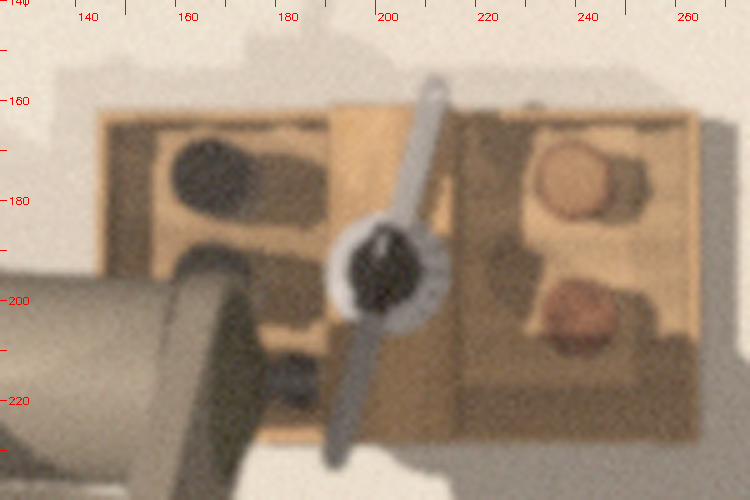

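The top view shows the ref jar (166,175), the placed jar just below it at about (166,196), and the gripper at (183,216). All clear, so I'll lower to contact and release.

step_arm([
  [[0,0,-0.08],0],
  [[0,0,-0.06],0],
  [[0,0,-0.04],0],
  [[0,0,0],0],
])

```text
time_s: 19.2
eef_pos: [495.9, 103.8, 32.1]
ee_rot: [0.007, 0.707, 0.007, -0.707]
force: [-3.1, -1.0, 5.6]
grip_width: 0.475
```

step_arm([
  [[0,0,0],0],
  [[0,0,0],0],
  [[0,0,0],0],
], gripper=-0.3)

```text
time_s: 19.5
eef_pos: [495.9, 103.8, 31.5]
ee_rot: [0.007, 0.707, 0.007, -0.707]
force: [-0.1, -0.2, 0.2]
grip_width: 0.646
```

step_arm([
  [[0,0,0.3],0],
  [[0,0,0.6],0],
  [[0,0,0.9],0],
  [[0,0,0.9],0],
  [[0,0,0.9],0],
])

```text
time_s: 20.0
eef_pos: [495.6, 103.8, 177.9]
ee_rot: [0.007, 0.707, 0.007, -0.707]
force: [-0.2, -0.4, 0.5]
grip_width: 0.65
```

step_arm([
  [[0,-0.5,0],0.045],
  [[0,-0.7,0],0.045],
  [[0,-0.7,0],0.045],
  [[0,-0.7,0],0.045],
  [[0,-0.7,0],0.045],
], gripper=-1)

```text
time_s: 20.5
eef_pos: [495.7, -29.3, 176.4]
ee_rot: [0.253, 0.661, 0.253, -0.66]
force: [-0.0, 0.1, -0.5]
grip_width: 1.003
```

```bash
python3 st.py
python3 - <<'E'
from m import *
crop(s,140,70,280,220,4,"s22"); crop(t,125,140,275,240,5,"t22")
E
```

```text
t 20.5 tcp [495.7 -29.3 176.4] jaw yaw -48.06 toolx [ 0.001 -0.    -1.   ] q [-0.295  0.314  1.677  0.     1.149  0.543] F [-0.   0.1 -0.5] tq [-0.   -0.01 -0.02] w 1.003
```

View pics/s22.png

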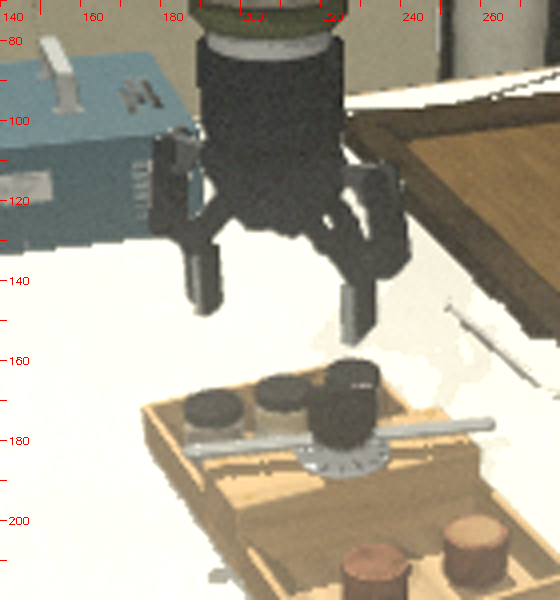

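View pics/t22.png

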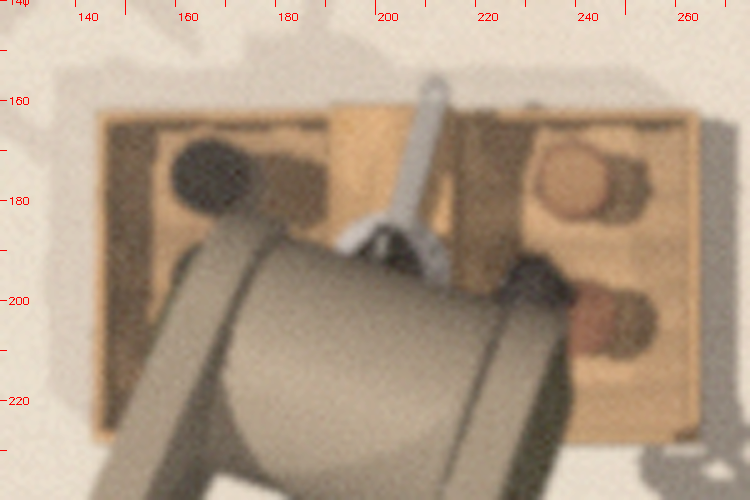

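Both jars stand upright at side (193,172) and (210,167). I'll back off while turning the wrist, then get a clear view. With known placements as references, that view will pin down the knob axis.

step_arm([
  [[-0.4,-0.6,0],0.046],
  [[-0.4,-0.7,0],0.046],
  [[-0.4,-0.7,0],0.046],
  [[-0.4,-0.7,0],0.046],
  [[-0.4,-0.7,0],0.046],
])

```text
time_s: 21.1
eef_pos: [415.3, -164.6, 176.2]
ee_rot: [0.47, 0.529, 0.469, -0.528]
force: [0.3, -1.0, 0.1]
grip_width: 1.001
```

step_arm([
  [[0,0,0],0.046],
  [[0,0,0],0.046],
  [[0,0,0],0.046],
  [[0,0,0],0.046],
  [[0,0,0],0.046],
])

```text
time_s: 21.6
eef_pos: [416.0, -163.6, 176.1]
ee_rot: [0.626, 0.329, 0.626, -0.328]
force: [0.6, -0.5, -0.6]
grip_width: 0.998
```

step_arm([
  [[0,0,0],0.046],
  [[0,0,0],0.046],
  [[0,0,0],0.046],
  [[0,0,0],0.046],
  [[0,0,0],0.046],
])

```text
time_s: 22.1
eef_pos: [416.0, -163.6, 176.1]
ee_rot: [0.702, 0.086, 0.702, -0.086]
force: [-0.9, 0.1, 1.0]
grip_width: 1.001
```

```bash
python3 st.py
python3 - <<'E'
from m import *
crop(s,165,140,285,240,6,"s23"); crop(t,135,150,275,240,5,"t23")
for n,p in (("W",(532,-80.3,36)),("J1",(545.5,104.1,59)),("J2",(495.9,103.8,59))): print(n,"expect top",t.proj(p).round(1),"side",s.proj(p).round(1))
E
```

```text
t 22.1 tcp [ 416.  -163.6  176.1] jaw yaw 76.04 toolx [ 0. -0. -1.] q [-0.638  0.211  1.816  0.     1.114 -1.965] F [-0.9  0.1  1. ] tq [ 0.06 -0.04  0.02] w 1.001
W expect top [240.4 202.7] side [233.4 209.2]
J1 expect top [166.6 195.5] side [210.3 166.1]
J2 expect top [166.  215.3] side [193.1 169.8]
```

View pics/s23.png

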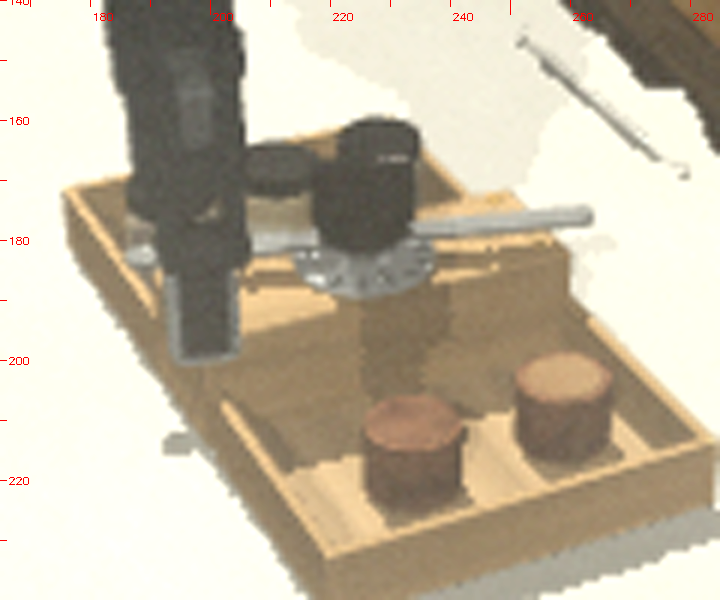

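View pics/t23.png

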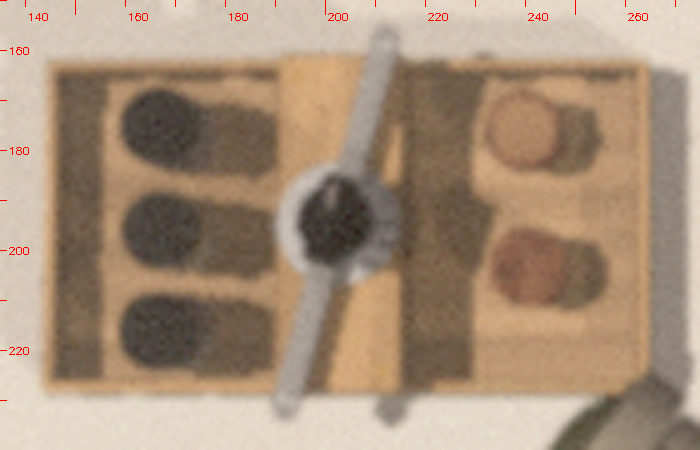

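Everything is upright in the tray: three jars at top (167,175), (167,196), (167,216) and two weights at (240,176), (240,203). My expected projections of the placed items match within about 0.5 px in both views, so both cameras are trustworthy here. Now the knob axis.

Run:
```python
from m import *
# plate/bar: bright low-saturation mask inside dark/wood neighbourhood; use bar midpoint via ends
a=np.array([135+336/5-.4,150+221/5-.4]); b=np.array([165+359/6-.4,140+236/6-.4])
print("barmid",t.plane(*a,68),s.plane(*b,67),tri(t,a,s,b))
# bar edges in top: grey mask rows away from the knob, centre line
im=t.im.astype(int); sat=im.max(2)-im.min(2)
pts=[]
for v in list(range(160,180,2))+list(range(208,228,2)):
    uc=202-(v-194)*0.262
    seg=np.arange(int(uc)-8,int(uc)+9); w=np.clip(32-sat[v,seg],0,None)*(np.abs(seg-uc)<5)
    if w.sum()>0: pts.append((float((w*seg).sum()/w.sum()),v))
P=np.array([t.plane(u,v,68)[:2] for u,v in pts]); 
vx,vy,x0,y0=cv2.fitLine(P.astype(np.float32),cv2.DIST_HUBER,0,.01,.01).ravel(); ang=np.degrees(np.arctan2(vy,vx)); print("bar angle",ang,"y at x=550.5",y0+(550.5-x0)*vy/vx, (P[:,1]-(y0+(P[:,0]-x0)*vy/vx)).round(1))
# plate circle: Hough-ish check, knob dark top
kb=blob(t,(190,180,212,210),dk(60)); print("knob dark",kb,t.plane(*kb[0],95))
for c in ((550.5,12),(550.5,14)): print("plate ctr proj",t.proj((*c,58)),"grip top",t.proj((*c,103)),"side",s.proj((*c,103)),s.proj((*c,58)))
```

```text
barmid [551.08722735  14.32141957  68.        ] [548.44867385  12.11124253  67.        ] (array([550.51579702,  15.06855094,  64.9020647 ]), np.float64(1.5595562053025158))
bar angle -13.652108 y at x=550.5 13.42271 [ 1.  -0.5  0.   0.3 -0.2  0.2 -0.1 -0.1 -0.3 -0.6  0.3  0.4  0.2  0.2
 -0.1 -0.2  0.  -0.4  0.  -0.4]
knob dark (array([202.04347826, 194.26630435]), [195, 186, 15, 18, 184]) [548.69301207   9.838556    95.        ]
plate ctr proj [203.27905993 194.25371008] grip top [200.7031875  193.33334982] side [224.94424828 166.43802025] [225.24828183 181.79546897]
plate ctr proj [202.483603   194.23730417] grip top [199.87489543 193.31632263] side [224.63099034 166.08778764] [224.94221709 181.43114553]
```

Knob axis at about (550.3,13.4) from bar and tray edges, bar at −13.65°, so the jaw yaw should be 76.35°. Moving above it.

step_arm([
  [[0.5,0.66,0],0.0017],
  [[0.6,0.8,0],0],
  [[0.6,0.8,0],0],
  [[0.6,0.8,0],0],
  [[0.6,0.8,0],0],
])

```text
time_s: 22.8
eef_pos: [532.6, -8.1, 175.8]
ee_rot: [0.702, 0.087, 0.702, -0.087]
force: [0.6, -0.9, -0.2]
grip_width: 1.0
```

step_arm([
  [[0.45,0.58,0],0],
  [[0,0,0],0],
  [[0,0,0],0],
])

```text
time_s: 23.1
eef_pos: [549.7, 13.7, 175.3]
ee_rot: [0.702, 0.086, 0.702, -0.086]
force: [0.3, -0.3, -0.3]
grip_width: 0.999
```

```bash
python3 st.py
```

```text
t 23.1 tcp [549.7  13.7 175.3] jaw yaw 76.01 toolx [-0.001 -0.    -1.   ] q [-0.188  0.427  1.517 -0.     1.198 -1.515] F [ 0.3 -0.3 -0.3] tq [ 0.01  0.03 -0.  ] w 0.999
```

step_arm([
  [[0.015,-0.01,-0.5],0.0018],
  [[0,0,-0.6],0],
  [[0,0,-0.5],0],
  [[0,0,-0.35],0],
  [[0,0,-0.2],0],
])

```text
time_s: 23.6
eef_pos: [549.6, 12.1, 88.6]
ee_rot: [0.701, 0.085, 0.703, -0.085]
force: [-0.3, 0.7, -0.4]
grip_width: 1.005
```

step_arm([
  [[0,0,0],0],
])

```text
time_s: 23.7
eef_pos: [549.8, 12.4, 89.0]
ee_rot: [0.702, 0.084, 0.703, -0.084]
force: [-0.4, 0.4, -0.9]
grip_width: 1.004
```

```bash
python3 st.py
python3 - <<'E'
from m import *
crop(s,165,110,285,210,6,"s24")
E
```

```text
t 23.7 tcp [549.8  12.4  89. ] jaw yaw 76.31 toolx [-0.002  0.    -1.   ] q [-0.19   0.533  1.603 -0.     1.007 -1.522] F [-0.4  0.4 -0.9] tq [-0.03  0.02  0.03] w 1.004
```

View pics/s24.png

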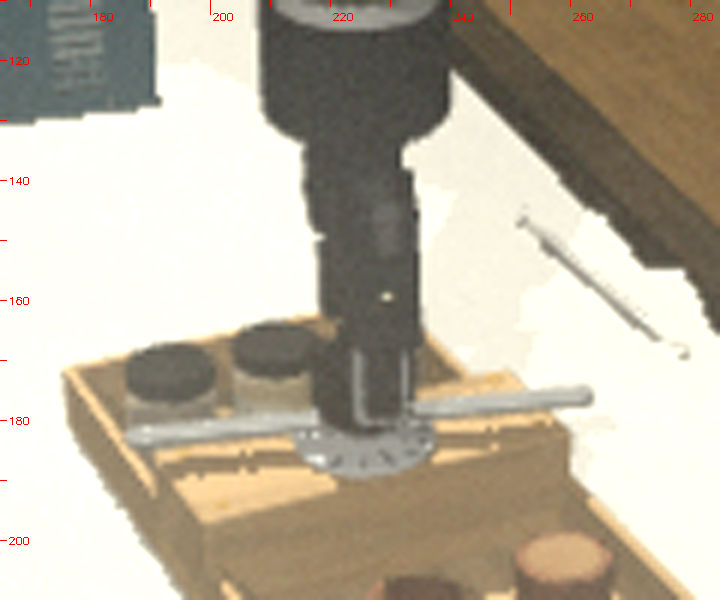

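The near finger sits in front of the knob's flat, at (229,175) with the knob at (225,172). Closing with a 1 mm y correction.

step_arm([
  [[0.01,0.02,0],0],
  [[0,0,0],0],
  [[0,0,0],0],
  [[0,0,0],0],
  [[0,0,0],0],
], gripper=1, force=80)

```text
time_s: 24.3
eef_pos: [551.0, 14.1, 89.7]
ee_rot: [0.702, 0.084, 0.702, -0.083]
force: [0.7, 14.7, 16.5]
grip_width: 0.15
```

step_arm([
  [[0,0,0],0],
  [[0,0,0],0],
  [[0,0,0],0],
])

```text
time_s: 24.6
eef_pos: [551.0, 14.3, 89.9]
ee_rot: [0.702, 0.084, 0.702, -0.083]
force: [-0.3, 7.6, 4.7]
grip_width: 0.146
```

```bash
python3 st.py
python3 - <<'E'
from m import *
crop(s,165,110,285,210,6,"s25")
E
```

```text
t 24.6 tcp [551.   14.3  89.9] jaw yaw 76.42 toolx [ 0.001  0.001 -1.   ] q [-1.870e-01  5.340e-01  1.600e+00  1.000e-03  1.008e+00 -1.521e+00] F [-0.3  7.6  4.7] tq [ 0.78  0.1  -0.04] w 0.146
```

View pics/s25.png

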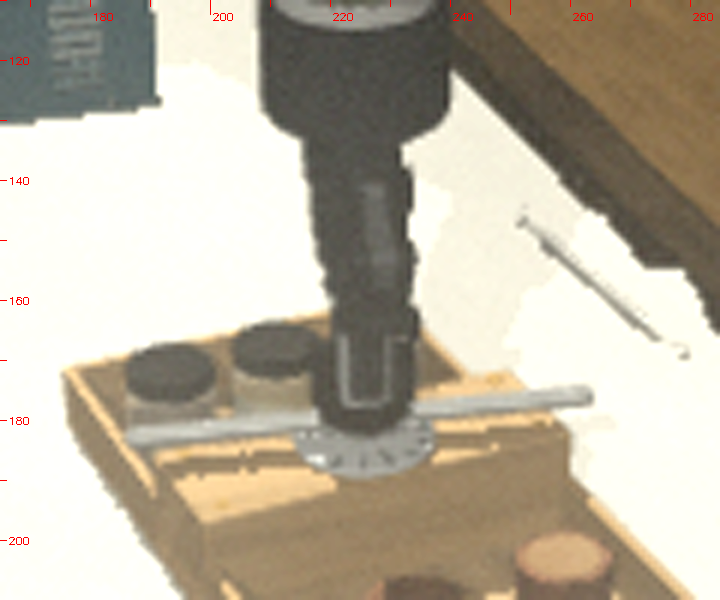

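Gripped (width 0.146, pad centred on the knob at (224,171)). Turning clockwise in 3.6° rows, with a small y relief.

step_arm([
  [[0,0.02,0],-0.01],
  [[0,0.01,0],-0.02],
  [[0,0,0],-0.02],
  [[0,0,0],-0.02],
  [[0,0,0],-0.02],
])

```text
time_s: 25.2
eef_pos: [551.1, 14.6, 89.8]
ee_rot: [0.683, 0.182, 0.683, -0.183]
force: [0.5, -0.1, 5.2]
grip_width: 0.144
```

step_arm([
  [[0,0,0],-0.02],
  [[0,0,0],-0.02],
  [[0,0,0],-0.02],
  [[0,0,0],-0.02],
  [[0,0,0],-0.02],
])

```text
time_s: 25.7
eef_pos: [551.2, 14.7, 89.8]
ee_rot: [0.647, 0.287, 0.646, -0.287]
force: [1.0, 1.4, 3.8]
grip_width: 0.147
```

```bash
python3 st.py
python3 - <<'E'
from m import *
crop(s,165,110,285,210,6,"s26")
E
```

```text
t 25.7 tcp [551.2  14.7  89.8] jaw yaw 42.1 toolx [ 0.001 -0.001 -1.   ] q [-1.860e-01  5.340e-01  1.600e+00 -1.000e-03  1.007e+00 -9.200e-01] F [1.  1.4 3.8] tq [0.17 0.   0.09] w 0.147
```

View pics/s26.png

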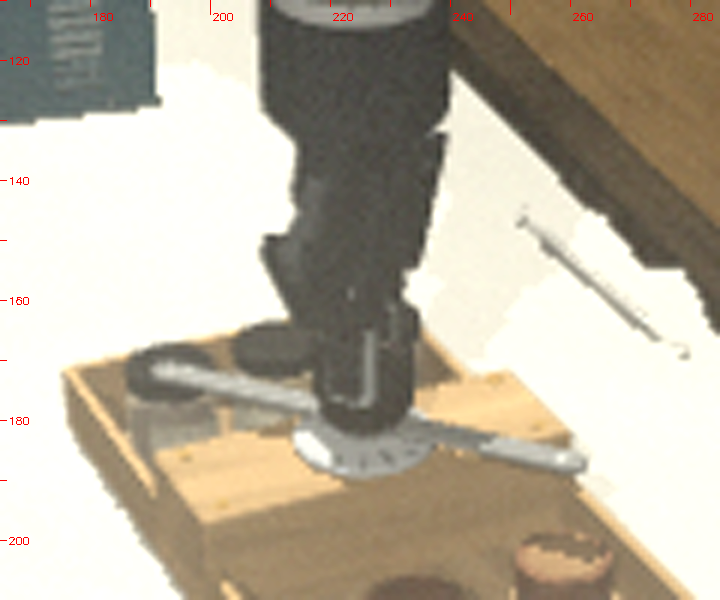

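The bar follows the knob (now (190,171)→(262,187)) and passes above the jar caps. Continuing.

step_arm([
  [[0,0,0],-0.02],
  [[0,0,0],-0.02],
  [[0,0,0],-0.02],
  [[0,0,0],-0.02],
  [[0,0,0],-0.02],
])

```text
time_s: 26.3
eef_pos: [551.4, 14.8, 89.9]
ee_rot: [0.594, 0.384, 0.593, -0.384]
force: [2.7, 2.1, 3.6]
grip_width: 0.146
```

step_arm([
  [[0,0,0],-0.02],
  [[0,0,0],-0.02],
  [[0,0,0],-0.02],
  [[0,0,0],-0.02],
  [[0,0,0],-0.02],
])

```text
time_s: 26.8
eef_pos: [551.6, 14.9, 89.8]
ee_rot: [0.527, 0.473, 0.526, -0.472]
force: [3.8, 1.4, 2.8]
grip_width: 0.142
```

step_arm([
  [[0,0,0],-0.015],
  [[0,0,0],-0.012],
  [[0,0,0],0],
  [[0,0,0],0],
])

```text
time_s: 27.2
eef_pos: [551.6, 14.9, 89.9]
ee_rot: [0.507, 0.494, 0.506, -0.493]
force: [5.4, 2.6, 3.2]
grip_width: 0.145
```

```bash
python3 st.py
python3 - <<'E'
from m import *
crop(s,165,110,285,230,6,"s27"); crop(t,135,150,275,240,5,"t27")
E
```

```text
t 27.2 tcp [551.6  14.9  89.9] jaw yaw 1.5 toolx [ 0.002 -0.    -1.   ] q [-0.185  0.534  1.599  0.     1.006 -0.212] F [5.4 2.6 3.2] tq [ 0.35 -0.55  0.1 ] w 0.145
```

View pics/s27.png

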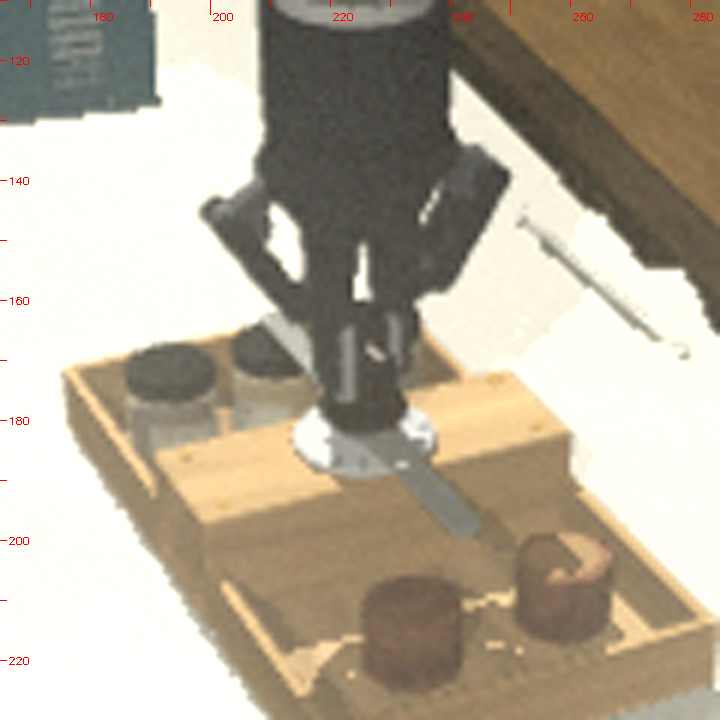

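View pics/t27.png

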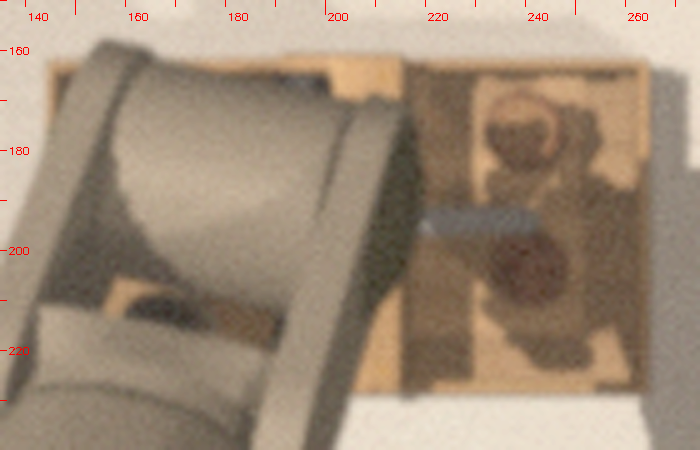

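The bar is now straight across, seen at top (219–241,194), with jars and weights upright. Now I'll measure its angle.

Run:
```python
from m import *
im=t.im.astype(int); sat=im.max(2)-im.min(2)
pts=[]
for u in range(221,239):
    v=np.arange(187,202); w=np.clip(sat.max()*0+24-sat[187:202,u],0,None)
    w=w*(w>4)
    if w.sum()>0: pts.append((u,float((w*v).sum()/w.sum()),w.tolist()))
for p in pts[::4]: print(p)
P=np.array([t.plane(u,v,68)[:2] for u,v,_ in pts])
vx,vy,x0,y0=cv2.fitLine(P.astype(np.float32),cv2.DIST_HUBER,0,.01,.01).ravel()
print("bar dir",np.degrees(np.arctan2(vy,vx)), "x of bar at mid",P[:,0].mean(),P[:,1].mean(), "angle from axis(550.7,13.8):",np.degrees(np.arctan2(P[:,1].mean()-13.8,P[:,0].mean()-550.7)))
# side: bar end
for a in (-70,-75.2,-80):
    pass
for ang in (-84,-86,-88.85,-91,-93):
    e=[550.7+102*np.cos(np.radians(ang)),13.8+102*np.sin(np.radians(ang)),68]; f=[2*550.7-e[0],2*13.8-e[1],68]
    print(ang,"top",t.proj(e).round(1),"side end",s.proj(e).round(1),s.proj(f).round(1))
crop(s,215,170,255,205,14,"s28")
```

```text
(221, 193.64788732394365, [0, 0, 0, 0, 5, 13, 16, 13, 16, 8, 0, 0, 0, 0, 0])
(225, 193.8780487804878, [0, 0, 0, 0, 7, 14, 14, 16, 15, 10, 6, 0, 0, 0, 0])
(229, 193.65277777777777, [0, 0, 0, 0, 6, 13, 16, 13, 13, 11, 0, 0, 0, 0, 0])
(233, 193.74683544303798, [0, 0, 0, 0, 9, 11, 17, 13, 17, 7, 5, 0, 0, 0, 0])
(237, 193.9620253164557, [0, 0, 0, 0, 7, 11, 14, 15, 15, 12, 5, 0, 0, 0, 0])
bar dir 89.890396 x of bar at mid 552.8033162218065 -54.52141924549124 angle from axis(550.7,13.8): -88.23667169332346
-84 top [242.9 190.5] side end [245.9 196.9] [206.8 161.8]
-86 top [243.  191.9] side end [244.6 197.3] [208.  161.5]
-88.85 top [243.1 194. ] side end [242.7 197.8] [209.7 161.1]
-91 top [243.  195.5] side end [241.3 198.2] [211.  160.9]
-93 top [243. 197.] side end [239.9 198.5] [212.2 160.6]
```

View pics/s28.png

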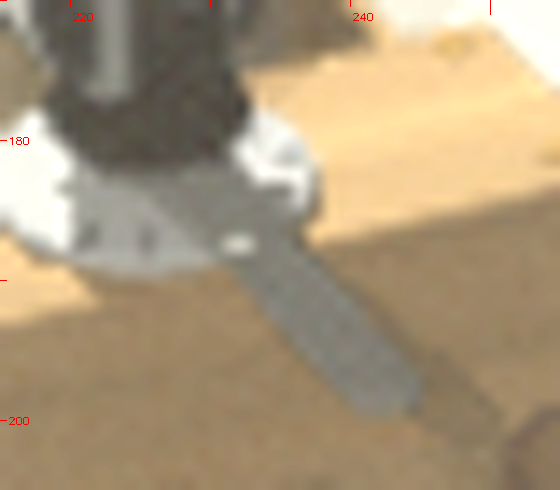

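The bar reads −88.2° to −90° from the top view, and its tip in the side view matches the −88.85° prediction. The gripper turned 74.9°. Settling briefly, then a last check of the whole scene.

step_arm([
  [[0,0,0],0],
  [[0,0,0],0],
  [[0,0,0],0],
  [[0,0,0],0],
  [[0,0,0],0],
])

```text
time_s: 27.9
eef_pos: [551.6, 14.9, 89.9]
ee_rot: [0.507, 0.494, 0.506, -0.493]
force: [4.8, 2.5, 2.5]
grip_width: 0.145
```

```bash
python3 st.py
python3 - <<'E'
from m import *
cv2.imwrite("pics/s29.png",cv2.convertScaleAbs(s.im,alpha=1.3)); cv2.imwrite("pics/t29.png",cv2.convertScaleAbs(t.im,alpha=1.3))
a=blob(t,(333,250,352,270),dk(68)); b=blob(s,(212,290,240,330),dk(85)); print("loupe (was 342.6,258.8 / 223.9,313.8)",a[0].round(1),b[0].round(1))
d=cv2.absdiff(cv2.imread("pics/side0.png"),s.im).max(2)
for n,r in (("vial",(355,285,385,325)),("eraser",(325,262,358,285)),("dish",(318,232,348,256))):
    x0,y0,x1,y1=r; print(n,"max/mean diff",d[y0:y1,x0:x1].max(),d[y0:y1,x0:x1].mean().round(1))
E
```

```text
t 27.9 tcp [551.6  14.9  89.9] jaw yaw 1.51 toolx [ 0.002 -0.    -1.   ] q [-0.185  0.534  1.599  0.     1.006 -0.212] F [4.8 2.5 2.5] tq [ 0.37 -0.54  0.06] w 0.145
loupe (was 342.6,258.8 / 223.9,313.8) [342.1 258.6] [223.8 313. ]
vial max/mean diff 33 5.4
eraser max/mean diff 9 5.6
dish max/mean diff 10 5.7
```

View pics/s29.png

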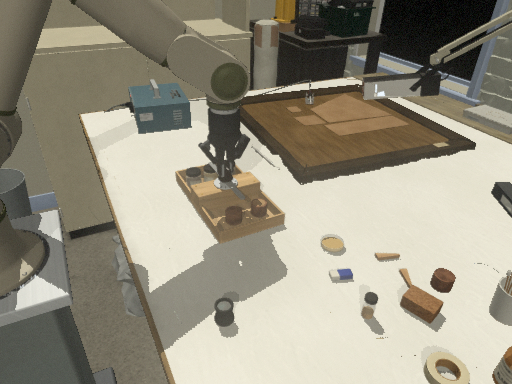

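View pics/t29.png

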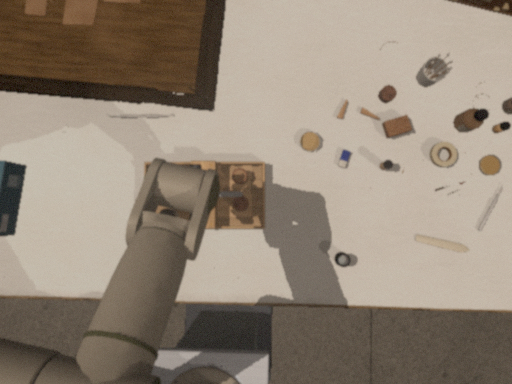

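The bystanders are in place: loupe (224,312), dish (332,243), eraser (341,274), vial (370,305). The tray is full as wanted and the bar is held across. Handing in.

```bash
python3 -c "
from rig import ticket
print(ticket.finish_job())"; python3 st.py
```

```text
the job is handed in; nothing more can be done
None
the job is handed in; nothing more can be done
```

I put the weight in the right bin with the ref weight and both jars in the left bin with the ref jar. I then gripped the knob and turned it clockwise to the third click, and handed the job in at 27.9 s of the 72 s still holding it at 80 N.

**Tray:** The last clear view, taken before turning the knob, showed all three jars and both weights upright on the bin floors. The placed items sat within about 0.5–1 px of where I expected in both cameras. After the turn the arm hid some of the jars from above. The side view showed the two placed jars and both weights still upright, with the ref jar behind the knob.

**Knob:** The gripper turned 74.9° against the 75° wanted and was steady over the last 0.5 s. The readings of the bar's angle did not quite agree. Against a target of −88.85°, the top view gave −88.2° from the axis and −90.1° from a line fit to the short visible stretch. The tip in the side view matched the target to about 1°.

**Forces:** The largest force I saw between moves was about 22 N, for a moment as the jaws closed on the knob. It was about 6 N at hand-in.

**Bystanders:** The loupe is within a pixel of its starting place. The eraser and dish show no change in the pictures. The vial patch differs a little more than the others; the vial is at the same pixel place, and I put that down to the arm's shadow.

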